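Put the coffee tools back into their tray

TASK

Gather the four coffee tools scattered on the counter into the wooden tool tray: stand the wooden-handled tamper upright in the red-brown nest, the black-collared leveller flat in the black nest and the steel dosing cup upright in the white nest, each sitting flat on the nest's floor inside its rim, and lay the grinder brush lengthwise along the middle of the blue strip. Leave the look-alikes, the roll of stickers and the red marker pen, where they lie.

Things in the scene. Friction and masses are not known exactly. Their poses are not given: they have to be found in the camera images.
- tamper_mid (a point): Coffee tamper standing upright: round steel foot 58 mm across and 22 mm high, turned red-brown wooden handle up to 38 mm across above it, 97 mm high in all, about 0.5 kg; grasp the handle (widest 60 to 85 mm up). Point: on its axis, half-way up (48.5 mm above its underside), z up.
- leveller_mid (a point): Coffee leveller lying flat: a short round tool, steel foot 58 mm across and 16 mm high, above it a black knurled collar 63 mm across from 16 to 36 mm up; about 0.3 kg. Grasp the collar. Point: on its axis, half-way up (18 mm above its underside), z up.
- dosing_cup_mid (a point): Open steel dosing cup without handle, 58 mm across, 50 mm high, about 0.12 kg; can be grasped across its outside. Point: on its axis, half-way up (25 mm above its underside), z up.
- grinder_brush_mid (a point): Wooden grinder brush with short dark bristles, lying flat, 141 mm long, 20 mm wide, 16 mm high, about 0.05 kg. Point: its middle, 8 mm above its underside; its y axis runs along its length (bristles at -y), its x axis across.
- nest_brown: Red-brown round nest: a dish 82 mm across outside, 74 mm inside, its floor 4 mm and its thin rim 7 mm above its underside (underside 6 mm above the counter). Origin: centre of its underside, z up. The three nests stand in a row along the front side of the tool tray, 93 mm apart, in changing order; y runs along the row.
- nest_black: Black round nest: a dish 82 mm across outside, 74 mm inside, its floor 4 mm and its thin rim 7 mm above its underside (underside 6 mm above the counter). Origin: centre of its underside, z up. The three nests stand in a row along the front side of the tool tray, 93 mm apart, in changing order; y runs along the row.
- nest_white: White round nest: a dish 82 mm across outside, 74 mm inside, its floor 4 mm and its thin rim 7 mm above its underside (underside 6 mm above the counter). Origin: centre of its underside, z up. The three nests stand in a row along the front side of the tool tray, 93 mm apart, in changing order; y runs along the row.
- brush_strip: Flat blue felt strip 160 mm long (its y axis), 44 mm wide (x), 4 mm thick, lying along the far side of the tool tray, parallel to the row of nests and 105 mm beyond it. Origin: centre of its underside, 6 mm above the counter. Strip and nests are fixed on a low, heavy light-wood tray, 310 x 215 mm (floor 6 mm, rim 12 mm above the counter).
- sticker_roll_mid (a point): Look-alike of the leveller, not a coffee tool: cream roll of stickers lying flat, 68 mm across, 38 mm high. Point: on its axis, half-way up. Round things start at least 100 mm apart, centre to centre; a shot glass (62 mm high) and a counter bell (49 mm) stand among them. Left and right of the tray (over 0.17 m aside) the nearest round neighbour stands ahead or behind, in front of the tray to the side.
- marker_1_mid (a point): Look-alike of the brush, not a coffee tool: red marker pen lying flat, 134 mm long (its y axis), 18 mm thick. Point: its middle, 9 mm above the counter.
Not all that is in view belongs to the job. What is meant by the part that bears grinder_brush_mid is not purple, and is the larger of those in its own colour. Leave any purple look-alike of the part that bears dosing_cup_mid alone.

How it is judged:
At the end, for the whole second after the job is handed in: Tamper, leveller, dosing cup flat in the red-brown, black, white nest: within 12 mm of centre, 5 mm of height, 0.1 rad of upright. Brush flat on the strip: 12 mm across, 15 mm along, 0.2 rad (either way round). All at rest; sticker roll and marker within 20 mm of their start (horizontal distance between tamper_mid and nest_brown below 0.012 m and z of tamper_mid in the frame of nest_brown between 0.0475 and 0.0575 m and angle between each of tamper_mid, leveller_mid, dosing_cup_mid's own z axis and vertical below 0.1 rad and horizontal distance between leveller_mid and nest_black below 0.012 m and z of leveller_mid in the frame of nest_black between 0.017 and 0.027 m and horizontal distance between dosing_cup_mid and nest_white below 0.012 m and z of dosing_cup_mid in the frame of nest_white between 0.024 and 0.034 m and x of grinder_brush_mid in the frame of brush_strip between -0.012 and 0.012 m and y of grinder_brush_mid in the frame of brush_strip between -0.015 and 0.015 m and z of grinder_brush_mid in the frame of brush_strip between 0.008 and 0.017 m and angle between the y axis of grinder_brush_mid and the y axis of brush_strip, either way round below 0.2 rad and angle between grinder_brush_mid's own z axis and vertical below 0.2 rad and linear speed of each of tamper, leveller, dosing_cup, grinder_brush below 0.02 m/s and distance of each of sticker_roll_mid, marker_1_mid from where it was at the start of the episode below 0.02 m); the robot touches nothing.
It fails at once if the sticker roll or the marker is moved by 20 mm or more (not (distance of each of sticker_roll_mid, marker_1_mid from where it was at the start of the episode below 0.02 m)).
It also fails if it takes over 109 s, if anything falls off the work surface, if the arm or the gripper's body presses on something with over 40 N, if the wrist force passes 120 N, or if a joint passes its speed limit or range.

ROBOT

A 6-joint arm with a two-finger parallel gripper is mounted at the origin on a cart in front of the work surface, level with it; the furniture and walls round the work are solid. World frame = base frame: x ahead of the robot, y to its left, z up, the work surface at z = 0. Lengths are in m, angles in rad, forces in N, time in s.
With the tool pointing down it reaches from about 0.4 to 0.825 m from the base axis. Payload 7 kg.
Tool frame: the origin (TCP) lies midway between the tips of the shut fingers; the grasp point (between the pads) lies hold_point_z behind it (hold_point_z is the distance from the TCP to the grasp point, in m); z points along the fingers, y is the direction in which the jaws open and shut (so a half turn about z gives the same grasp; the last joint's range is limited). The gripper opens to 88 mm and grips with 3 to 60 N. Pads are 19 mm wide; open, the fingers measure 130 mm over their backs; the gripper's body (78 mm by 193 mm) begins 47 mm behind the grasp point.
Start: joints at [1.598, 0.359, 0.012, 0, -1.224, -0.288], TCP at [0.174, 0.652, 0.227] pointing down, gripper open.
Joint ranges: [-3.07, 3.07], [-1.43, 2.12], [-1.02, 1.25], [-3.03, 1.67], [-3.05, -0], [-3.03, 3.03]. Speed limits (rad/s): [2.39, 2.39, 3.01, 3.14, 3.14, 3.14].

INTERFACE

Orientations are given as [roll, pitch, yaw] about the fixed x, y, z axes, in that order (R = Rz(yaw) Ry(pitch) Rx(roll)).
In Python, from station import * gives the robot as it stands. The module is installed in compiled form; this text tells all that it offers.
- The arm moves only by the tool arm_command, never from a script. Its arguments are lists of equal length, an entry for each row: "fingers": the closure, from -1 (fully open) to 1 (shut); "dp": the shift along the world's x, y, z in m, a list of three; "roll": the turn about the world's z in rad. In form: {"fingers": [fingers, ...], "dp": [[x, y, z], ...], "roll": [roll, ...]}. A call has 1 to 8 rows; each row shifts and turns the pose as measured when the row begins; what a row does not reach is not made up. A row lasts 1/10 s, in which the tool goes at most 50 mm and 8.59 degrees, less where a joint would pass 70% of its speed; a pose out of reach is approached as far as the arm can. A call is refused whole if a number of a shift passes 0.05 or a number of a turn 0.15, either way. A call with a gripper value outside its range is refused whole. The fingers move at their own pace and stop on an object; "newtons" is the grip in N (left out, the last holds). Time passes only in rows, so rows that do not move let the fingers close. It gives the time, the measured TCP pose, the force and the opening at its end, in the units of the state.
- get_state(): the state, without advancing time (a new reading comes with each control period).
- grab_frame(name): name is "scene" or "top" or "wrist"; returns the picture (400x640x3 uint8, blue, green, red); there is no depth.
- calibration(name): a dict with "fx", "fy", "cx", "cy" (pixels), "R" (3x3) and "t" (3): a world point X has camera coordinates R X + t; the wrist camera has in their place "hand_eye" (4x4, takes a point from camera to tool coordinates, whose origin is the TCP and whose axes are the flange's). Camera axes: x right, y down, z forward; pixel columns grow to the right and rows downward; lengths in m; the calibration is good to about 2 mm. The wrist camera is an equidistant fisheye: a pixel r from the principal point sees the ray r / f radians off the axis. A picture is of the moment at which its call begins: read the wrist's pose just before it. calibration takes no time and is no camera call.
- job_done(): hands the job in, once; it reports no verdict.
The state is a dict: "t": time; "q": joint angles; "qd": joint speeds; "joint_efforts": joint torques, N m; "eef_pos": TCP position; "ee_rot": TCP orientation; "force": force on the tool from outside, world axes, zero at the start; "moment": the same for the moment, N m; "width": finger opening in m.
Only numpy, scipy, OpenCV 4.12 (cv2) and the standard library are available. Lean on these libraries where they do the work, as an engineer would, in place of code of your own. Each camera call takes 0.05 s, during which the arm holds its last target.

## Working session

There is one attempt and no reset: what is moved stays moved. The work goes in short steps, Python scripts to look and compute and a tool call to move; the robot and the scene stay as the last step left them, time stands still between calls to the robot, and variables do not carry over. Pictures are saved under pics/ and viewed, and the job is handed in when it is done.

Besides the shell and the picture viewer there is one more tool, called after ">>>" by a JSON object that holds its "method" and its "body", one argument or row to a line. arm_command: Moves the arm, as the interface text tells. Its arguments: {"type":"object","properties":{"fingers":{"type":"array"},"dp":{"type":"array"},"roll":{"type":"array"},"newtons":{"type":"number"}},"required":["fingers","dp","roll"]}

```bash
ls; mkdir -p pics
python3 - <<'E'
from station import *
import cv2
s=get_state(); print(s)
for n in ("scene","top","wrist"):
    im=grab_frame(n); cv2.imwrite(f"pics/{n}0.png",im); print(n,calibration(n))
E
```

```text
pics
{'t': 0.0, 'q': array([ 1.59817521e+00,  3.59356028e-01,  1.10569943e-02, -3.39885155e-04,
       -1.22412983e+00, -2.88076415e-01]), 'qd': array([-1.39159732e-03, -5.06994272e-04, -9.34244384e-04, -8.81305012e-05,
        9.53706557e-04,  7.17365815e-04]), 'joint_efforts': array([-1.19388413e-03, -5.82722390e+01,  2.93061054e+01,  6.99684530e+00,
        7.01167941e-03, -1.68958773e-04]), 'eef_pos': array([0.17390389, 0.65169405, 0.2256437 ]), 'ee_rot': array([ 3.13993661e+00, -1.57510074e-04, -2.60813139e-01]), 'force': array([0.00191879, 0.09453012, 0.47800597]), 'moment': array([-0.01367275, -0.00518828, -0.00806314]), 'width': 0.0873547997906834}
scene {'fx': 457.3385115005818, 'fy': 457.3385115005818, 'cx': 321.17289370043284, 'cy': 208.82119466935023, 'R': array([[-0.90283132, -0.42985202, -0.0110837 ],
       [-0.3292925 ,  0.70773962, -0.62503686],
       [ 0.27651773, -0.56065307, -0.78051654]]), 't': array([0.46476981, 0.21052364, 1.39349676])}
top {'fx': 411.60170821153343, 'fy': 411.60170821153343, 'cx': 314.85198207304313, 'cy': 198.16968495779972, 'R': array([[ 0.05209587, -0.99862526,  0.00579762],
       [-0.97169982, -0.05202895, -0.23041798],
       [ 0.23040285,  0.00637027, -0.97307448]]), 't': array([-0.00692695,  0.5252368 ,  1.08916484])}
wrist {'fx': 309.70691628693146, 'fy': 309.70691628693146, 'cx': 314.94589357510216, 'cy': 199.0755321145707, 'hand_eye': array([[-3.71032323e-04, -9.57094006e-01, -2.89777372e-01,
         7.92754032e-02],
       [ 9.99999785e-01, -5.11698469e-04,  4.09663783e-04,
         2.89875030e-04],
       [-5.40365389e-04, -2.89777158e-01,  9.57093991e-01,
        -1.58097272e-01],
       [ 0.00000000e+00,  0.00000000e+00,  0.00000000e+00,
         1.00000000e+00]])}
```

Run:
```python
import station
print([n for n in dir(station) if not n.startswith('__')])
print(getattr(station,'hold_point_z',None))
```

```text
['Unreachable', 'calibration', 'get_state', 'grab_frame', 'hold_point_z', 'job_done']
0.0188
```

View pics/top0.png

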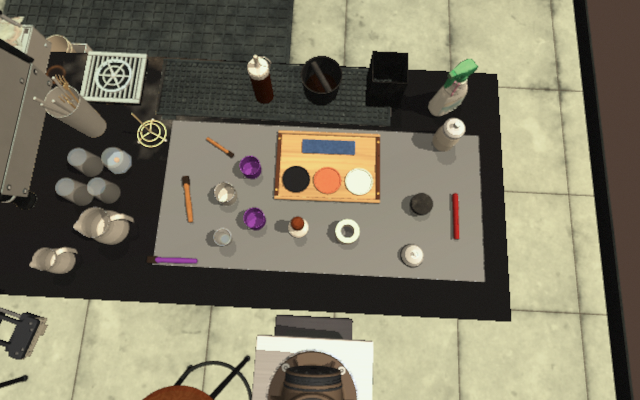

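View pics/scene0.png

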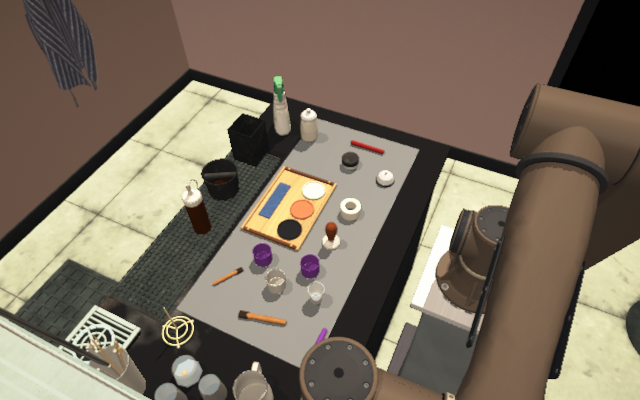

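View pics/wrist0.png

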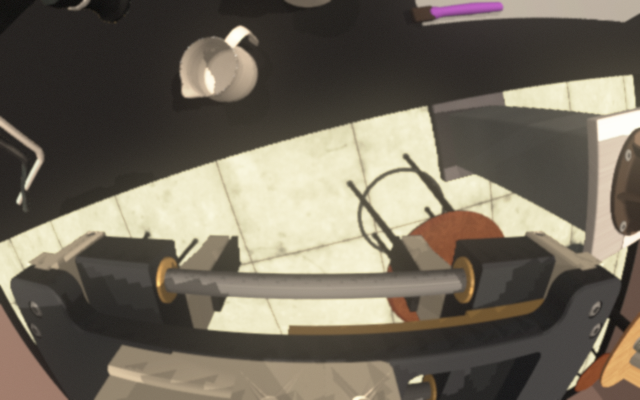

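Run:
```python
import cv2
im=cv2.imread('pics/top0.png'); cv2.imwrite('pics/top0_c1.png',cv2.resize(im[125:275,145:345],None,fx=4,fy=4,interpolation=cv2.INTER_CUBIC))
cv2.imwrite('pics/top0_c2.png',cv2.resize(im[120:275,265:485],None,fx=3.6,fy=3.6,interpolation=cv2.INTER_CUBIC))
im=cv2.imread('pics/scene0.png'); cv2.imwrite('pics/scene0_c.png',cv2.resize(im[130:355,195:435],None,fx=2.6,fy=2.6,interpolation=cv2.INTER_CUBIC))
```

```text
(no output)
```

View pics/top0_c1.png

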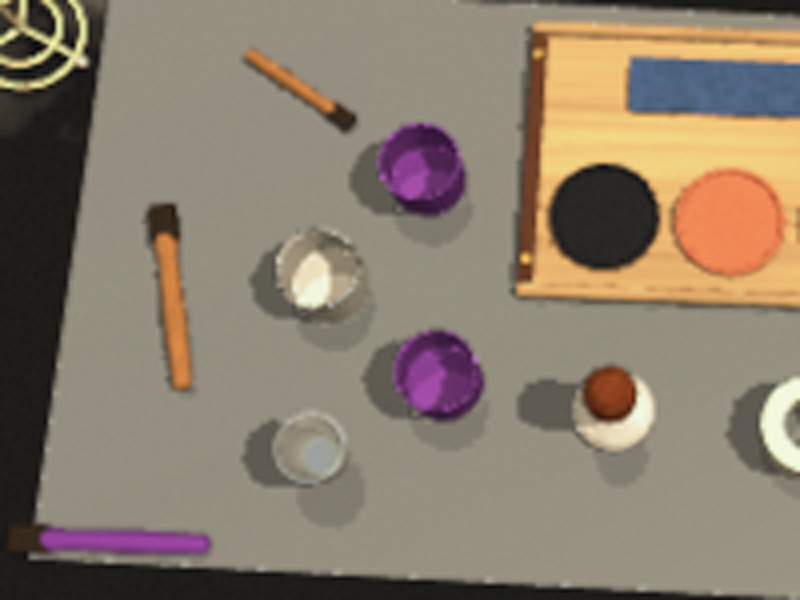

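View pics/top0_c2.png

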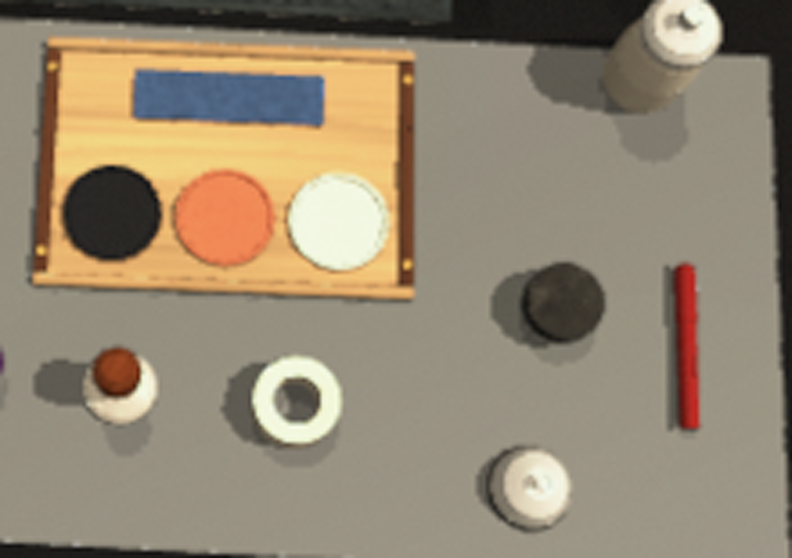

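View pics/scene0_c.png

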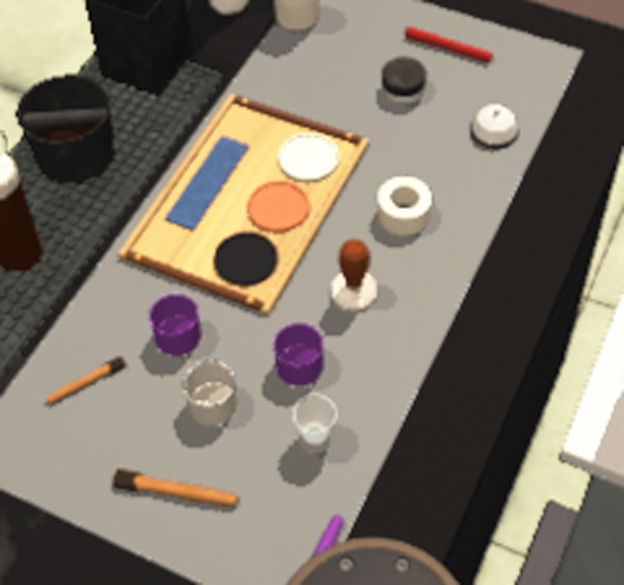

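```bash
cat > h.py <<'E'
import numpy as np, cv2
from station import *
from scipy.spatial.transform import Rotation as Ro
def cam(name,s=None):
    c=calibration(name)
    if name!='wrist':
        R=np.array(c['R']);t=np.array(c['t']); return c,-R.T@t,R.T
    H=np.array(c['hand_eye']); Rt=Ro.from_euler('xyz',s['ee_rot']).as_matrix()
    return c,Rt@H[:3,3]+s['eef_pos'],Rt@H[:3,:3]
def ray(name,uv,s=None):
    c,o,R=cam(name,s); a=(uv[0]-c['cx'])/c['fx'];b=(uv[1]-c['cy'])/c['fy']
    if name=='wrist':
        r=np.hypot(a,b); k=np.sin(r)/r if r>1e-9 else 1; d=np.array([a*k,b*k,np.cos(r)])
    else: d=np.array([a,b,1.])
    return o,R@d
def onplane(name,uv,z,s=None):
    o,d=ray(name,uv,s); return o+d*(z-o[2])/d[2]
def proj(name,X,s=None):
    c,o,R=cam(name,s); p=R.T@(np.asarray(X)-o)
    if name=='wrist':
        th=np.arctan2(np.hypot(p[0],p[1]),p[2]); n=np.hypot(p[0],p[1])+1e-12
        return np.array([c['cx']+c['fx']*th*p[0]/n,c['cy']+c['fy']*th*p[1]/n])
    return np.array([c['cx']+c['fx']*p[0]/p[2],c['cy']+c['fy']*p[1]/p[2]])
def tri(a,b):
    (o1,d1),(o2,d2)=a,b
    d1=d1/np.linalg.norm(d1);d2=d2/np.linalg.norm(d2)
    k=np.linalg.lstsq(np.c_[d1,-d2],o2-o1,rcond=None)[0]
    p,q=o1+k[0]*d1,o2+k[1]*d2
    return (p+q)/2,np.linalg.norm(p-q)
def blob(hsv,box,lo,hi):
    x0,y0,x1,y1=box; m=cv2.inRange(hsv[y0:y1,x0:x1],np.array(lo),np.array(hi))
    n,l,st,ce=cv2.connectedComponentsWithStats(m)
    if n<2: return None
    i=1+np.argmax(st[1:,4]); mm=(l==i).astype(np.uint8)
    cs=max(cv2.findContours(mm,cv2.RETR_EXTERNAL,cv2.CHAIN_APPROX_NONE)[0],key=len)
    return ce[i]+[x0,y0],st[i,4],cs[:,0]+[x0,y0]
E
python3 - <<'E'
from h import *
for n in('top','scene'): print(n,cam(n)[1])
im=cv2.imread('pics/top0.png');h=cv2.cvtColor(im,cv2.COLOR_BGR2HSV)
for nm,p in dict(ctr=(327,181),blk=(296,180),wht=(358,182),strip=(328,147),lev=(421,204),roll=(347,222),brush=(189,205),brs=(187,182),tam=(298,223),tfoot=(303,231),marker=(456,215),cup=(217,187),gray=(400,150),wood=(330,165)).items(): print(nm,h[p[1],p[0]])
E
```

```text
top [0.25978668 0.01347181 1.18090267]
scene [0.10360603 0.83205456 1.22438368]
ctr [ 10 165 240]
blk [12 31 41]
wht [ 37  22 247]
strip [107 100 127]
lev [20 55 56]
roll [ 35  25 247]
brush [ 13 172 206]
brs [ 13 121  61]
tam [  9 201 142]
tfoot [ 24  37 242]
marker [  1 203 181]
cup [ 19  58 162]
gray [ 21  34 149]
wood [ 21 119 241]
```

Run:
```python
from h import *
im=cv2.imread('pics/top0.png');h=cv2.cvtColor(im,cv2.COLOR_BGR2HSV)
def f(nm,box,lo,hi,z):
    c,a,k=blob(h,box,lo,hi)
    (ex,ey),ax,an=cv2.fitEllipse(k)
    print(nm,c.round(1),a,'ell',(round(ex,1),round(ey,1)),np.round(ax,1),'world c',onplane('top',c,z).round(4)[:2],'ell',onplane('top',(ex,ey),z).round(4)[:2])
    return k
f('brown',(310,160,345,200),(4,140,180),(16,255,255),.012)
f('black',(278,160,314,198),(0,0,0),(180,120,90),.012)
f('white',(342,165,376,200),(0,0,200),(180,70,255),.012)
k=f('strip',(296,135,362,160),(95,50,60),(125,255,255),.010)
r=cv2.minAreaRect(k.astype(np.float32)); b=cv2.boxPoints(r); print('strip box',[onplane('top',p,.010).round(4)[:2] for p in b])
f('lev',(405,190,440,222),(0,0,0),(180,130,85),.030)
f('roll',(330,215,366,250),(0,0,200),(180,60,255),.038)
f('tamhandle',(288,212,310,240),(0,150,50),(14,255,255),.09)
k=f('brush',(175,170,205,228),(4,110,20),(18,255,255),.012)
r=cv2.minAreaRect(k.astype(np.float32)); b=cv2.boxPoints(r);print(r,'brush box',[onplane('top',p,.012).round(4)[:2] for p in b])
k=f('marker',(445,185,468,245),(0,150,80),(6,255,255),.012)
r=cv2.minAreaRect(k.astype(np.float32)); b=cv2.boxPoints(r);print(r,'marker box',[onplane('top',p,.012).round(4)[:2] for p in b])
k=f('pc1',(235,150,265,185),(135,80,30),(160,255,255),.03)
k=f('pc2',(240,203,270,235),(135,80,30),(160,255,255),.03)
print('cup',onplane('top',(224.5,192),.05))
print('glass',onplane('top',(222.5,236),.06)); print('bell',onplane('top',(412,255),.02))
print('bottle',onplane('top',(445,145),.0)); print('tamper foot',onplane('top',(298.5,228),.022))
```

```text
brown [327.4 180. ] 608 ell (327.4, 180.0) [26.2 27.8] world c [ 0.5935 -0.0129] ell [ 0.5935 -0.0129]
black [295.5 178.7] 547 ell (295.6, 178.7) [25.2 25.9] world c [0.5924 0.0811] ell [0.5924 0.081 ]
white [358.8 181. ] 581 ell (358.8, 181.0) [25.6 27.1] world c [ 0.5954 -0.1055] ell [ 0.5954 -0.1055]
strip [328.1 146.6] 654 ell (328.0, 146.6) [13. 69.] world c [ 0.6987 -0.0105] ell [ 0.6986 -0.0101]
strip box [array([0.6775, 0.0656]), array([0.7182, 0.0664]), array([ 0.7199, -0.0886]), array([ 0.6792, -0.0882])]
lev [419.8 204.3] 432 ell (419.9, 204.3) [20.9 24.7] world c [ 0.5302 -0.2806] ell [ 0.5303 -0.2807]
roll [347.2 230.5] 323 ell (347.2, 230.6) [23.1 23.6] world c [ 0.4423 -0.0744] ell [ 0.442  -0.0744]
tamhandle [297.1 223. ] 131 ell (297.1, 223.0) [11.7 12.5] world c [0.4472 0.0647] ell [0.4471 0.0647]
brush [187.6 198.3] 260 ell (187.4, 197.0) [ 5.4 62.6] world c [0.5163 0.3913] ell [0.5203 0.3922]
((187.43287658691406, 198.61233520507812), (45.485538482666016, 6.1764020919799805), 83.9909896850586) brush box [array([0.5818, 0.416 ]), array([0.5847, 0.3982]), array([0.4507, 0.3679]), array([0.4479, 0.3853])]
marker [455.5 215.9] 219 ell (455.5, 215.4) [ 4.5 64.1] world c [ 0.5057 -0.3882] ell [ 0.5072 -0.3882]
((455.5, 216.0), (44.0, 5.0), 90.0) marker box [array([ 0.5708, -0.3826]), array([ 0.5715, -0.3973]), array([ 0.4416, -0.3936]), array([ 0.4408, -0.3793])]
pc1 [250.1 166.7] 378 ell (250.0, 166.7) [19.6 22.8] world c [0.6166 0.215 ] ell [0.6166 0.2152]
pc2 [254.  218.3] 377 ell (254.0, 218.3) [19.9 22.4] world c [0.4644 0.1903] ell [0.4644 0.1904]
cup [0.53180667 0.27713915 0.05      ]
glass [0.40548507 0.2675356  0.06      ]
bell [ 0.38534333 -0.26013395  0.02      ]
bottle [ 0.72688805 -0.36617373  0.        ]
tamper foot [0.44463732 0.06295629 0.022     ]
```

>>> {"method": "arm_command", "body": {
  "fingers": [-1,-1,-1,-1,-1,-1,-1,-1],
  "dp": [
    [0.043,-0.033,0],
    [0.043,-0.033,0],
    [0.043,-0.033,0],
    [0.043,-0.033,0],
    [0.043,-0.033,0],
    [0.043,-0.033,0],
    [0.043,-0.033,0],
    [0.043,-0.033,0]
  ],
  "roll": [0.06,0.06,0.06,0.06,0.06,0.06,0.06,0.06],
  "newtons": 20
}}

```text
t: 0.95
eef_pos: [0.4909, 0.4048, 0.2229]
ee_rot: [3.137, 0.001, 0.248]
force: [0.1, -0.1, -0.3]
width: 0.0877
```

Run:
```python
from h import *
s=get_state(); im=grab_frame('wrist'); cv2.imwrite('pics/w1.png',im); np.save('pics/w1.npy',[s['eef_pos'],s['ee_rot']]); print(s['eef_pos'],s['ee_rot'],s['qd'].round(3))
for X in [(.5163,.3913,.012),(.5318,.2771,.05)]: print(proj('wrist',X,s))
```

```text
[0.49087907 0.40484269 0.22287496] [3.13697395e+00 1.05933123e-03 2.47767570e-01] [-0.819  0.15   0.206  0.007 -0.052  1.437]
[329.52436113 155.80994472]
[430.24947096 173.96811303]
```

View pics/w1.png

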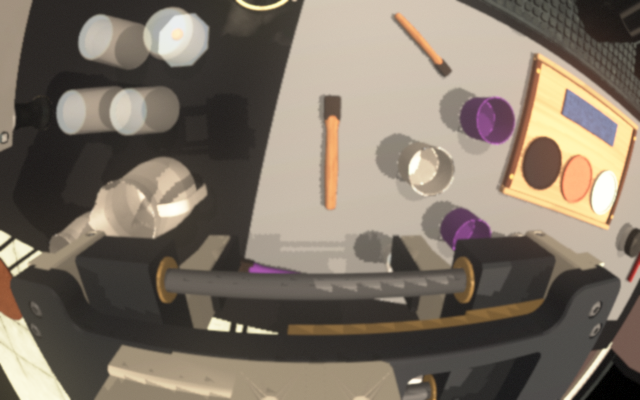

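```bash
cat > brush.py <<'E'
from h import *
import sys
def brush(im,s,box,z=.012):
    h=cv2.cvtColor(im,cv2.COLOR_BGR2HSV)
    c,a,k=blob(h,box,(3,90,20),(19,255,255))
    W=np.array([onplane('wrist',p,z,s)[:2] for p in k],np.float32)
    r=cv2.minAreaRect(W); b=cv2.boxPoints(r); e=[b[1]-b[0],b[2]-b[1]]; e=max(e,key=np.linalg.norm)
    return r, np.arctan2(e[1],e[0])
E
python3 - <<'E'
from brush import *
s0=get_state(); a=np.load('pics/w1.npy'); s=dict(eef_pos=a[0],ee_rot=a[1])
print(s0['eef_pos'],s0['ee_rot'])
im=cv2.imread('pics/w1.png')
print(brush(im,s,(310,85,360,215)))
cv2.imwrite('pics/w1c.png',cv2.resize(im[80:230,290:500],None,fx=3.5,fy=3.5,interpolation=cv2.INTER_CUBIC))
E
```

```text
[0.49531983 0.40043613 0.22259163] [3.13491291e+00 1.06473645e-03 2.48767141e-01]
(((0.5086943507194519, 0.38646501302719116), (0.11785507202148438, 0.01657726988196373), 14.410802841186523), np.float32(0.25151625))
```

View pics/w1c.png

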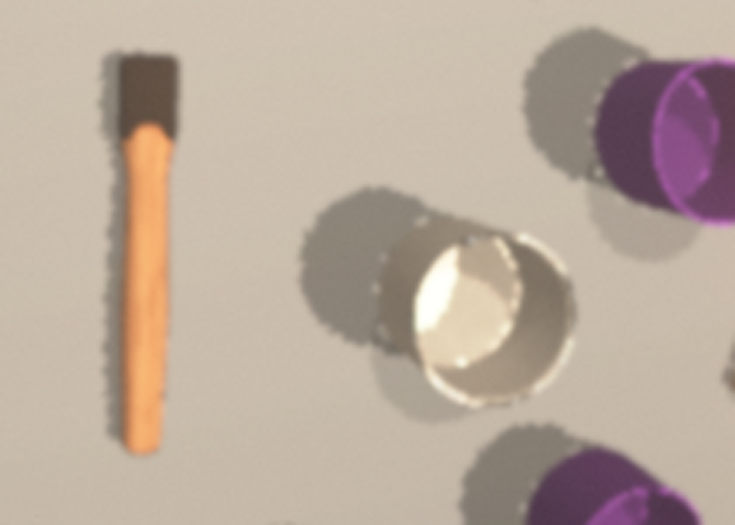

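Run:
```python
from brush import *
a=np.load('pics/w1.npy'); s=dict(eef_pos=a[0],ee_rot=a[1])
p,q=[onplane('wrist',u,.010,s) for u in((332.6,95.4),(330.6,209.7))]
print(p,q,(p+q)/2,np.linalg.norm(p-q),np.arctan2(*(p-q)[1::-1]))
for u in [(290+495/3.5,80+320/3.5)]: print('cup',onplane('wrist',u,.05,s))
```

```text
[0.58751394 0.40591599 0.01      ] [0.44987621 0.3721423  0.01      ] [0.51869508 0.38902914 0.01      ] 0.14172087184035054 0.24062671160733048
cup [0.53501344 0.27666192 0.05      ]
```

>>> {"method": "arm_command", "body": {
  "fingers": [-1,-1,-1,-1,-1,-1],
  "dp": [
    [0.012,-0.006,-0.04],
    [0.012,-0.006,-0.045],
    [0,0,-0.045],
    [0,0,-0.04],
    [0,0,-0.015],
    [0,0,0]
  ],
  "roll": [0,0,0,0,0,0]
}}

```text
t: 1.6
eef_pos: [0.5238, 0.3827, 0.032]
ee_rot: [3.136, -0.002, 0.24]
force: [0.1, -0.2, -0.2]
width: 0.0877
```

>>> {"method": "arm_command", "body": {
  "fingers": [-1,-1,-1,-1],
  "dp": [
    [-0.005,0.006,-0.015],
    [0,0,-0.006],
    [0,0,-0.003],
    [0,0,0]
  ],
  "roll": [0,0,0,0]
}}

```text
t: 2.0
eef_pos: [0.5199, 0.39, 0.01]
ee_rot: [3.137, -0.004, 0.241]
force: [-0.8, 0.5, 0.8]
width: 0.0879
```

Centred over the brush; go down the last 5 mm and close gently.

>>> {"method": "arm_command", "body": {
  "fingers": [-1,-1,1,1,1,1,1,1],
  "dp": [
    [-0.001,-0.001,-0.005],
    [0,0,0],
    [0,0,0],
    [0,0,0],
    [0,0,0],
    [0,0,0],
    [0,0,0],
    [0,0,0]
  ],
  "roll": [0,0,0,0,0,0,0,0],
  "newtons": 15
}}

```text
t: 2.8
eef_pos: [0.5204, 0.3901, 0.0082]
ee_rot: [3.14, -0.008, 0.241]
force: [0.0, -0.5, -0.1]
width: 0.0451
```

>>> {"method": "arm_command", "body": {
  "fingers": [1,1,1,1,1,1,1,1],
  "dp": [
    [0,-0.001,-0.004],
    [0,0,0],
    [0,0,0],
    [0,0,0],
    [0,0,0],
    [0,0,0],
    [0,0,0],
    [0,0,0]
  ],
  "roll": [0,0,0,0,0,0,0,0]
}}

```text
t: 3.6
eef_pos: [0.5203, 0.3889, 0.0036]
ee_rot: [3.14, -0.008, 0.241]
force: [-0.9, -0.3, -0.8]
width: 0.0169
```

>>> {"method": "arm_command", "body": {
  "fingers": [1,1,1,1,1,1,1,1],
  "dp": [
    [0,0,0.03],
    [0,0,0.05],
    [0,0,0.05],
    [0.01,-0.03,0.03],
    [0.02,-0.045,0],
    [0.02,-0.045,0],
    [0.02,-0.045,0],
    [0.02,-0.045,0]
  ],
  "roll": [0,0,-0.05,-0.12,-0.14,-0.14,-0.14,-0.14]
}}

```text
t: 4.4
eef_pos: [0.6094, 0.1768, 0.1704]
ee_rot: [-3.139, -0.006, -0.504]
force: [1.0, 0.7, -0.5]
width: 0.0167
```

>>> {"method": "arm_command", "body": {
  "fingers": [1,1,1,1,1,1,1,1],
  "dp": [
    [0.018,-0.04,0],
    [0.018,-0.04,0],
    [0.015,-0.035,0],
    [0.01,-0.02,0],
    [0,0,0],
    [0,0,0],
    [0,0,0],
    [0,0,0]
  ],
  "roll": [-0.14,-0.14,-0.14,-0.14,-0.14,-0.14,-0.14,-0.1]
}}

```text
t: 5.2
eef_pos: [0.6729, 0.0269, 0.1695]
ee_rot: [-3.141, -0.007, -1.642]
force: [0.2, 0.5, -1.2]
width: 0.0171
```

Run:
```python
from h import *
s=get_state(); im=grab_frame('wrist'); cv2.imwrite('pics/w2.png',im); np.save('pics/w2.npy',[s['eef_pos'],s['ee_rot']]); print(s['eef_pos'],s['ee_rot'],s['qd'].round(3),s['q'].round(2))
for X in [(.6985,-.0105,.01),(.5935,-.0129,.012),(.5924,.081,.012),(.5954,-.1055,.012)]: print(proj('wrist',X,s))
```

```text
[0.67294274 0.02694385 0.16946648] [-3.14081616 -0.00671051 -1.64185867] [-0.005  0.006  0.003 -0.003 -0.008 -1.014] [ 0.33  0.39 -0.07  0.01 -1.11 -0.41]
[288.57638693 151.31239412]
[389.26846775 143.0284606 ]
[390.92317762 227.17468133]
[382.69147114  54.5492927 ]
```

View pics/w2.png

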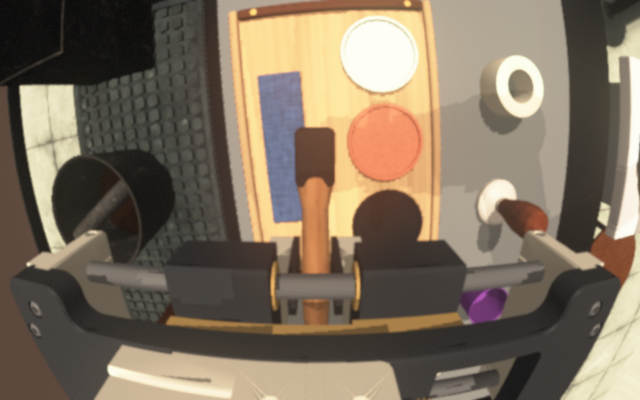

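>>> {"method": "arm_command", "body": {
  "fingers": [1,1,1,1,1,1],
  "dp": [
    [0.013,-0.018,-0.01],
    [0.009,-0.015,-0.03],
    [0,0,-0.03],
    [0,0,-0.01],
    [0,0,0],
    [0,0,0]
  ],
  "roll": [0.05,0.06,0,0,0,0]
}}

```text
t: 5.85
eef_pos: [0.6962, -0.0065, 0.0894]
ee_rot: [-3.138, -0.006, -1.521]
force: [-0.5, 0.0, 0.0]
width: 0.0171
```

Run:
```python
from h import *
s=get_state(); im=grab_frame('wrist'); cv2.imwrite('pics/w3.png',im); np.save('pics/w3.npy',[s['eef_pos'],s['ee_rot']]); print(s['eef_pos'],s['ee_rot'],s['qd'].round(3))
h=cv2.cvtColor(im,cv2.COLOR_BGR2HSV)
for nm,lo,hi,z in (('brown',(3,120,120),(14,255,255),.012),('white',(0,0,190),(180,70,255),.012),('strip',(95,50,40),(128,255,255),.010)):
    r=blob(h,(230,0,460,250),lo,hi)
    if r: e=cv2.fitEllipse(r[2]); print(nm,r[0],r[1],np.round(e[0],1),np.round(e[1],1),onplane('wrist',e[0],z,s).round(4))
```

```text
[ 0.69622794 -0.00650714  0.08935798] [-3.1378804  -0.00631836 -1.52131834] [ 0.003  0.     0.005  0.004 -0.003  0.005]
brown [425.9039783  201.69168174] 5530 [425.9 203.4] [77.3 96.2] [ 0.605  -0.0158  0.012 ]
white [431.92713472  92.52352941] 5270 [431.9  92.5] [ 65.5 106.8] [ 0.6103 -0.1064  0.012 ]
strip [290.94285714 231.51428571] 35 [291.  231.4] [ 4. 11.] [0.7159 0.0148 0.01  ]
```

View pics/w3.png

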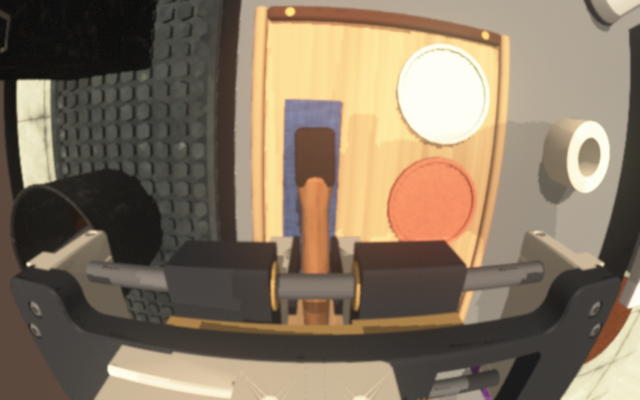

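Run:
```python
from h import *
a=np.load('pics/w3.npy'); s=dict(eef_pos=a[0],ee_rot=a[1])
for n,u,z in(('white',(443,94),.013),('brown',(432,203),.013),('stripL',(286,100),.01),('stripR',(341,101),.01),('stripL2',(284,233),.01),('stripR2',(335,233),.01),('bristle end @hand',(315,127),.09+.006)): print(n,onplane('wrist',u,z,s).round(4))
im=cv2.imread('pics/w3.png')
cv2.imwrite('pics/w3c.png',cv2.resize(im[80:280,250:500],None,fx=3,fy=3,interpolation=cv2.INTER_CUBIC))
a=np.load('pics/w2.npy'); s=dict(eef_pos=a[0],ee_rot=a[1])
for n,u,z in(('white',(379.5,54),.013),('brown',(385,143),.013)): print(n,onplane('wrist',u,z,s).round(4))
```

```text
white [ 0.6011 -0.1064  0.013 ]
brown [ 0.5999 -0.0167  0.013 ]
stripL [ 0.7232 -0.0914  0.01  ]
stripR [ 0.6815 -0.0926  0.01  ]
stripL2 [0.7218 0.0166 0.01  ]
stripR2 [0.6793 0.0143 0.01  ]
bristle end @hand [ 0.7    -0.0763  0.096 ]
white [ 0.5988 -0.106   0.013 ]
brown [ 0.5982 -0.0133  0.013 ]
```

View pics/w3c.png

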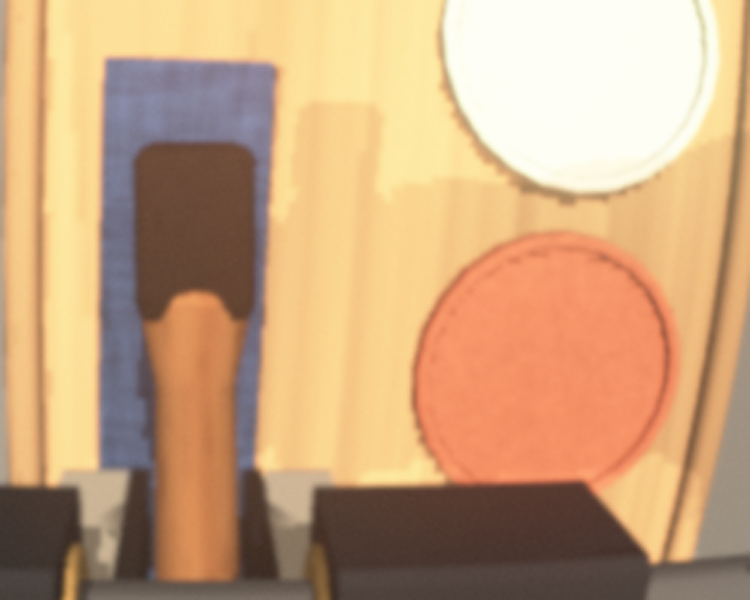

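>>> {"method": "arm_command", "body": {
  "fingers": [1,1,1,1,1,1],
  "dp": [
    [0.004,-0.004,-0.03],
    [0,0,-0.02],
    [0,0,-0.01],
    [0,0,-0.005],
    [0,0,0],
    [0,0,0]
  ],
  "roll": [-0.035,0,0,0,0,0]
}}

```text
t: 6.5
eef_pos: [0.7061, -0.0079, 0.0329]
ee_rot: [-3.123, -0.004, -1.553]
force: [0.3, -0.4, -0.2]
width: 0.0167
```

>>> {"method": "arm_command", "body": {
  "fingers": [1,1,1,1,1,1],
  "dp": [
    [-0.006,-0.003,-0.008],
    [0,0,-0.006],
    [0,0,-0.002],
    [0,0,0],
    [0,0,0],
    [0,0,0]
  ],
  "roll": [0,0,0,0,0,0]
}}

```text
t: 7.1
eef_pos: [0.7006, -0.0109, 0.018]
ee_rot: [-3.12, -0.004, -1.552]
force: [0.3, 0.1, -0.7]
width: 0.0167
```

>>> {"method": "arm_command", "body": {
  "fingers": [1,1,0.1,0.1,0.1,0.1,0.1,0.1],
  "dp": [
    [0,0,-0.003],
    [0,0,0],
    [0,0,0],
    [0,0,0],
    [0,0,0],
    [0,0,0],
    [0,0,0.02],
    [0,0,0.04]
  ],
  "roll": [0,0,0,0,0,0,0,0]
}}

```text
t: 7.9
eef_pos: [0.6969, -0.0115, 0.07]
ee_rot: [-3.13, -0.005, -1.553]
force: [0.5, -0.4, -0.0]
width: 0.0392
```

>>> {"method": "arm_command", "body": {
  "fingers": [-1,-1,-1,-1,-1,-1,-1,-1],
  "dp": [
    [-0.01,0.0,0.05],
    [-0.02,0.015,0.03],
    [-0.03,0.03,0],
    [-0.03,0.04,0],
    [-0.02,0.045,0],
    [-0.02,0.045,0],
    [-0.01,0.045,0],
    [0,0.04,0]
  ],
  "roll": [0,0.1,0.14,0.14,0.14,0.14,0.14,0.14]
}}

```text
t: 8.7
eef_pos: [0.5545, 0.2516, 0.1621]
ee_rot: [-3.115, -0.008, -0.586]
force: [0.4, -0.0, 0.5]
width: 0.087
```

>>> {"method": "arm_command", "body": {
  "fingers": [-1,-1,-1,-1,-1,-1],
  "dp": [
    [-0.01,0.01,0.02],
    [0,0,0],
    [0,0,0],
    [0,0,0],
    [0,0,0],
    [0,0,0]
  ],
  "roll": [0.14,0.14,0.14,0.09,0.0,0]
}}

```text
t: 9.3
eef_pos: [0.5426, 0.2693, 0.1841]
ee_rot: [-3.113, -0.01, -0.045]
force: [0.2, -0.2, -1.0]
width: 0.0875
```

Run:
```python
from h import *
s=get_state(); im=grab_frame('wrist'); cv2.imwrite('pics/w4.png',im); np.save('pics/w4.npy',[s['eef_pos'],s['ee_rot']]); print(s['eef_pos'],s['ee_rot'],s['qd'].round(3),s['q'].round(2))
im=grab_frame('top'); cv2.imwrite('pics/top4.png',im)
c=cv2.resize(im[120:275,145:345],None,fx=4,fy=3.8,interpolation=cv2.INTER_CUBIC); cv2.imwrite('pics/top4c.png',c)
```

```text
[0.54264735 0.26926809 0.18405905] [-3.11278362 -0.01031356 -0.04454937] [ 0.002 -0.001 -0.    -0.    -0.001  0.01 ] [ 0.77  0.26 -0.22 -0.01 -1.06  0.76]
```

View pics/w4.png

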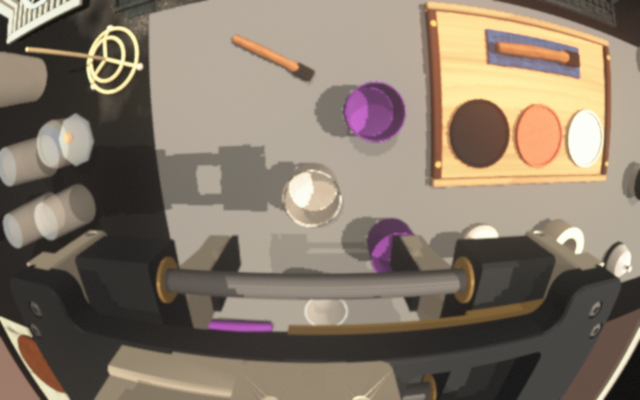

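View pics/top4.png

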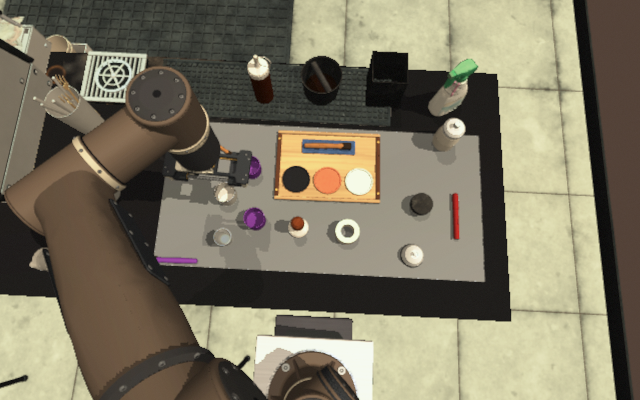

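Run:
```python
from h import *
a=np.load('pics/w4.npy'); s=dict(eef_pos=a[0],ee_rot=a[1])
im=cv2.imread('pics/w4.png')
cv2.imwrite('pics/w4c.png',cv2.resize(im[150:250,260:420],None,fx=5,fy=5,interpolation=cv2.INTER_CUBIC))
cv2.imwrite('pics/w4d.png',cv2.resize(im[10:190,420:620],None,fx=3.3,fy=3.3,interpolation=cv2.INTER_CUBIC))
```

```text
(no output)
```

View pics/w4c.png

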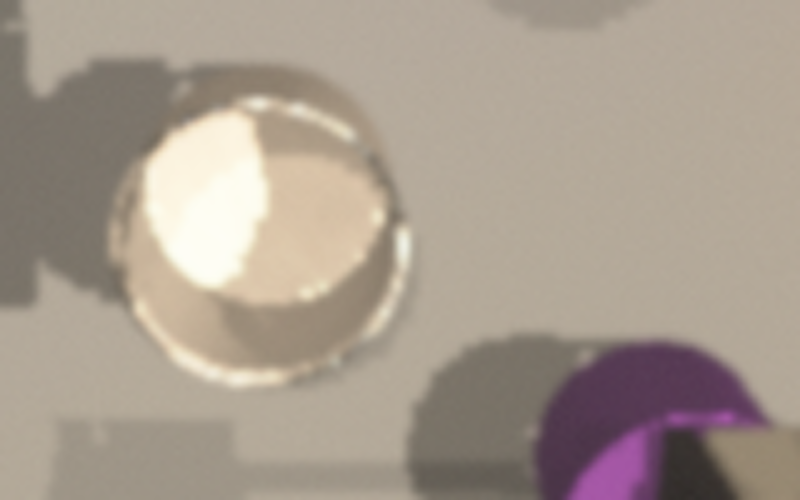

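View pics/w4d.png

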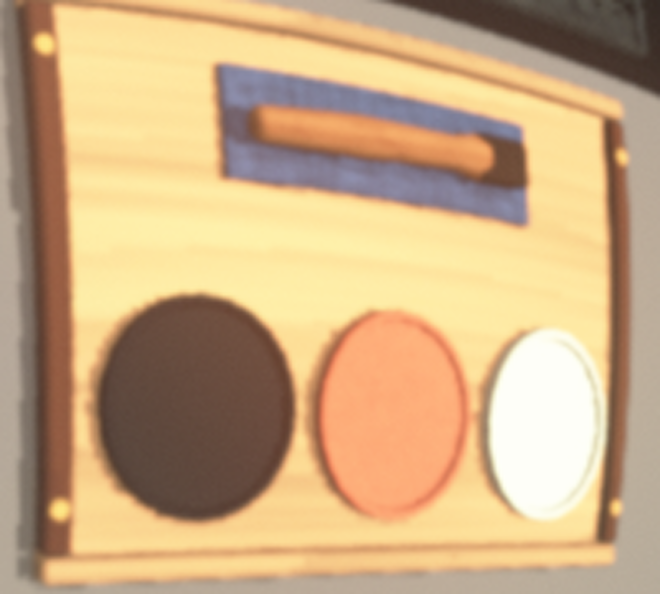

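Run:
```python
from h import *
a=np.load('pics/w4.npy'); s=dict(eef_pos=a[0],ee_rot=a[1])
print('cup',onplane('wrist',(311.8,198),.05,s))
f=lambda u:(420+u[0]/3.3,10+u[1]/3.3)
for n,u,z in(('blk',(196,407),.013),('brn',(393,412),.013),('wht',(547,423),.013),('hend',(252,125),.02),('bend',(526,162),.02)): print(n,onplane('wrist',f(u),z,s).round(4))
c=[onplane('wrist',f(u),.01,s) for u in((217,65),(222,177),(526,224),(523,129))]; print(np.round(c,4),np.mean(c,0))
im=cv2.imread('pics/top4.png');h=cv2.cvtColor(im,cv2.COLOR_BGR2HSV)
cv2.imwrite('pics/top4d.png',cv2.resize(im[132:162,295:365],None,fx=10,fy=10,interpolation=cv2.INTER_CUBIC))
```

```text
cup [0.53611526 0.27594745 0.05      ]
blk [0.5959 0.082  0.013 ]
brn [ 0.5977 -0.0104  0.013 ]
wht [ 0.5984 -0.1054  0.013 ]
hend [0.6972 0.0604 0.02  ]
bend [ 0.7055 -0.0829  0.02  ]
[[ 0.7205  0.0674  0.01  ]
 [ 0.6786  0.0685  0.01  ]
 [ 0.6813 -0.0916  0.01  ]
 [ 0.7224 -0.0931  0.01  ]] [ 0.70069482 -0.01220556  0.01      ]
```

View pics/top4d.png

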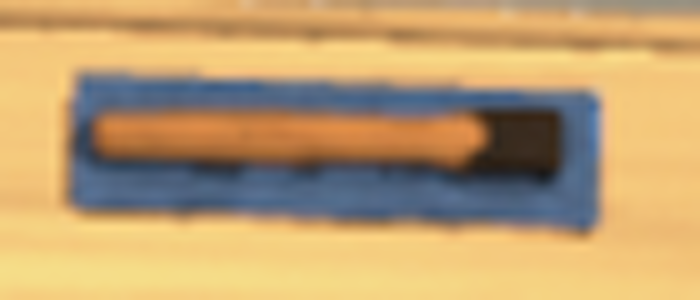

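>>> {"method": "arm_command", "body": {
  "fingers": [-1,-1,-1,-1,-1,-1,-1],
  "dp": [
    [-0.007,0.006,-0.03],
    [0,0,-0.04],
    [0,0,-0.04],
    [0,0,-0.015],
    [0,0,0],
    [0,0,0],
    [0,0,0]
  ],
  "roll": [0,0,0,0,0,0,0]
}}

```text
t: 10.1
eef_pos: [0.5371, 0.2752, 0.0581]
ee_rot: [-3.11, -0.015, -0.056]
force: [0.4, 0.6, 0.2]
width: 0.0875
```

>>> {"method": "arm_command", "body": {
  "fingers": [-1,-1,-1,-1,-1,-1],
  "dp": [
    [-0.002,0.001,-0.02],
    [0,0,-0.015],
    [0,0,-0.005],
    [0,0,0],
    [0,0,0],
    [0,0,0]
  ],
  "roll": [0,0,0,0,0,0]
}}

```text
t: 10.7
eef_pos: [0.5397, 0.2799, 0.0256]
ee_rot: [-3.1, -0.025, -0.057]
force: [-0.3, -0.2, -0.3]
width: 0.0878
```

>>> {"method": "arm_command", "body": {
  "fingers": [-1,-1,-1,0.2,0.2,0.2,0.2,0.2],
  "dp": [
    [-0.005,-0.004,-0.008],
    [0,0,-0.005],
    [0,0,0],
    [0,0,0],
    [0,0,0],
    [0,0,0],
    [0,0,0],
    [0,0,0]
  ],
  "roll": [0,0,0,0,0,0,0,0]
}}

```text
t: 11.5
eef_pos: [0.535, 0.2762, 0.0131]
ee_rot: [-3.098, -0.026, -0.056]
force: [0.8, -1.0, -0.0]
width: 0.0579
```

>>> {"method": "arm_command", "body": {
  "fingers": [1,1,1,1,1,1,1,1],
  "dp": [
    [0,0,0],
    [0,0,0.03],
    [0,0,0.05],
    [0,0,0.045],
    [0.005,-0.03,0.02],
    [0.008,-0.045,0],
    [0.008,-0.045,0],
    [0.008,-0.045,0]
  ],
  "roll": [0,0,0,-0.05,-0.12,-0.14,-0.14,-0.14],
  "newtons": 15
}}

```text
t: 12.3
eef_pos: [0.5624, 0.1094, 0.1628]
ee_rot: [-3.098, -0.023, -0.659]
force: [1.3, 0.3, -1.3]
width: 0.0576
```

>>> {"method": "arm_command", "body": {
  "fingers": [1,1,1,1,1,1,1,1],
  "dp": [
    [0.008,-0.045,0],
    [0.008,-0.045,0],
    [0.008,-0.04,0],
    [0.004,-0.03,0],
    [0,-0.01,0],
    [0,0,0],
    [0,0,0],
    [0,0,0]
  ],
  "roll": [-0.14,-0.14,-0.14,-0.14,-0.14,-0.1,0,0]
}}

```text
t: 13.1
eef_pos: [0.5879, -0.0741, 0.1617]
ee_rot: [-3.1, -0.022, -1.501]
force: [-0.6, 0.0, -1.3]
width: 0.0578
```

Run:
```python
from h import *
s=get_state(); im=grab_frame('wrist'); cv2.imwrite('pics/w5.png',im); np.save('pics/w5.npy',[s['eef_pos'],s['ee_rot']]); print(s['eef_pos'],s['ee_rot'],s['qd'].round(3),s['q'].round(2))
```

```text
[ 0.58793845 -0.07411812  0.1616807 ] [-3.10008202 -0.02214521 -1.50100937] [-0.001  0.002 -0.003 -0.001  0.001 -0.01 ] [ 0.22  0.25 -0.32  0.03 -0.97 -0.17]
```

View pics/w5.png

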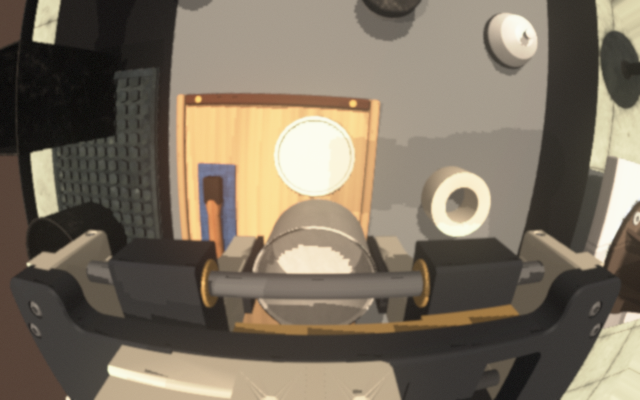

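Run:
```python
from h import *
a=np.load('pics/w5.npy'); s=dict(eef_pos=a[0],ee_rot=a[1])
im=cv2.imread('pics/w5.png')
h=cv2.cvtColor(im,cv2.COLOR_BGR2HSV)
r=blob(h,(268,110,362,202),(0,0,180),(180,90,255)); e=cv2.fitEllipse(cv2.convexHull(r[2].astype(np.int32))); print(e,r[1])
print(onplane('wrist',e[0],.013,s),onplane('wrist',(314.5,156),.013,s))
c=[onplane('wrist',f,.01,s) for f in((200,164),(236,165))]; print(np.round(c,4))
Rm=Ro.from_euler('xyz',s['ee_rot']).as_matrix(); print('grasp pt',s['eef_pos']-Rm[:,2]*.0188, Rm[:,2])
```

```text
((313.7759704589844, 155.45892333984375), (81.20500946044922, 82.16334533691406), 100.56421661376953) 5259
[ 0.59835858 -0.10843992  0.013     ] [ 0.59759592 -0.10794746  0.013     ]
[[ 0.7211 -0.0915  0.01  ]
 [ 0.6795 -0.0927  0.01  ]]
grasp pt [ 0.58713117 -0.07375759  0.1804599 ] [ 0.04294043 -0.01917675 -0.99889357]
```

>>> {"method": "arm_command", "body": {
  "fingers": [1,1,1,1,1,1,1],
  "dp": [
    [0.005,-0.016,0],
    [0.004,-0.014,-0.02],
    [0,0,-0.03],
    [0,0,-0.03],
    [0,0,-0.01],
    [0,0,0],
    [0,0,0]
  ],
  "roll": [-0.03,-0.02,0,0,0,0,0]
}}

```text
t: 13.85
eef_pos: [0.6004, -0.1054, 0.0718]
ee_rot: [-3.095, -0.023, -1.542]
force: [-0.7, 0.6, -0.7]
width: 0.0578
```

>>> {"method": "arm_command", "body": {
  "fingers": [1,1,1,1,1,1],
  "dp": [
    [-0.004,-0.001,-0.02],
    [0,0,-0.015],
    [0,0,-0.005],
    [0,0,0],
    [0,0,0],
    [0,0,0]
  ],
  "roll": [0,0,0,0,0,0]
}}

```text
t: 14.45
eef_pos: [0.6028, -0.1055, 0.0399]
ee_rot: [-3.082, -0.023, -1.538]
force: [-1.1, 0.0, -0.6]
width: 0.0581
```

>>> {"method": "arm_command", "body": {
  "fingers": [1,1,1,1,1,1],
  "dp": [
    [-0.006,-0.001,-0.005],
    [-0.001,0,-0.004],
    [0,0,-0.003],
    [0,0,0],
    [0,0,0],
    [0,0,0]
  ],
  "roll": [0,0,0,0,0,0]
}}

```text
t: 15.05
eef_pos: [0.5958, -0.1066, 0.0283]
ee_rot: [-3.08, -0.023, -1.538]
force: [0.3, 1.0, -1.1]
width: 0.0579
```

Run:
```python
from h import *
s=get_state(); im=grab_frame('wrist'); cv2.imwrite('pics/w6.png',im); np.save('pics/w6.npy',[s['eef_pos'],s['ee_rot']]); print(s['eef_pos'],s['ee_rot'])
```

```text
[ 0.59577542 -0.10659044  0.02828429] [-3.07976738 -0.02259668 -1.53824051]
```

View pics/w6.png

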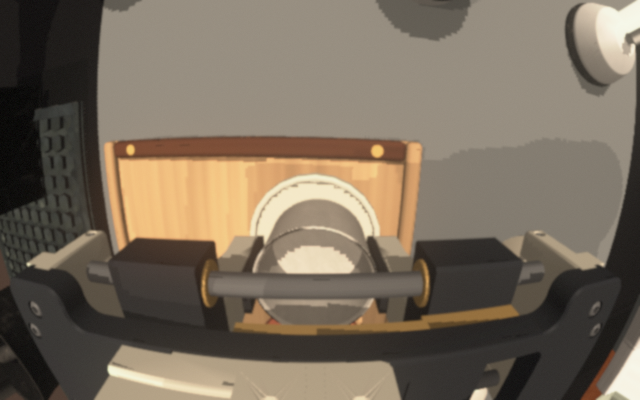

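>>> {"method": "arm_command", "body": {
  "fingers": [1,1,-0.7,-0.7,-0.7,-0.7,-0.7,-0.7],
  "dp": [
    [0.0,0,-0.004],
    [0,0,0],
    [0,0,0],
    [0,0,0],
    [0,0,0],
    [0,0,0.02],
    [0,0,0.04],
    [0,0,0.04]
  ],
  "roll": [0,0,0,0,0,0,0,0]
}}

```text
t: 15.9
eef_pos: [0.5921, -0.1069, 0.121]
ee_rot: [-3.091, -0.023, -1.538]
force: [0.7, 0.2, 0.3]
width: 0.0743
```

>>> {"method": "arm_command", "body": {
  "fingers": [-1,-1,-1,-1,-1,-1,-1,-1],
  "dp": [
    [0,-0.01,0.05],
    [-0.005,-0.03,0.03],
    [-0.01,-0.04,0],
    [-0.01,-0.03,0],
    [-0.01,-0.02,0],
    [-0.01,-0.01,0],
    [0,0,0],
    [0,0,0]
  ],
  "roll": [0.08,0.14,0.14,0.14,0.14,0.14,0.14,0.14]
}}

```text
t: 16.7
eef_pos: [0.5487, -0.2505, 0.2138]
ee_rot: [-3.077, -0.035, -0.441]
force: [-0.3, 0.8, -0.7]
width: 0.0876
```

>>> {"method": "arm_command", "body": {
  "fingers": [-1,-1,-1,-1,-1,-1],
  "dp": [
    [0,0,0],
    [0,0,0],
    [0,0,0],
    [0,0,0],
    [0,0,0],
    [0,0,0]
  ],
  "roll": [0.14,0.14,0.1,0.05,0.0,0]
}}

```text
t: 17.3
eef_pos: [0.5481, -0.2515, 0.2148]
ee_rot: [-3.077, -0.037, 0.008]
force: [0.3, 0.4, -0.6]
width: 0.0877
```

Run:
```python
from h import *
s=get_state(); im=grab_frame('wrist'); cv2.imwrite('pics/w7.png',im); np.save('pics/w7.npy',[s['eef_pos'],s['ee_rot']]); print(s['eef_pos'],s['ee_rot'],s['qd'].round(3))
print(proj('wrist',(.53,-.28,.036),s))
```

```text
[ 0.54811528 -0.2514534   0.21483262] [-3.07651091 -0.03658792  0.00789106] [-0.001 -0.     0.001  0.    -0.     0.002]
[349.56003216 201.49107745]
```

View pics/w7.png

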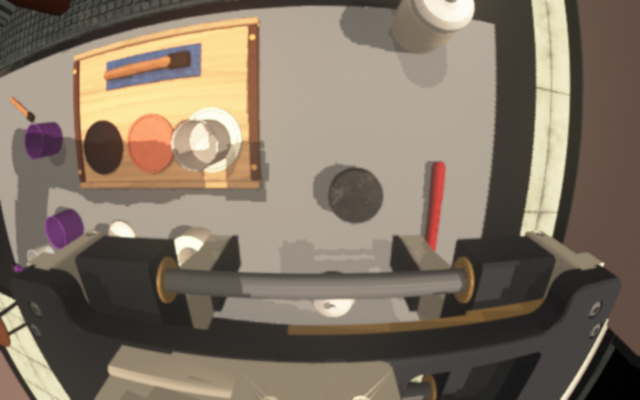

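>>> {"method": "arm_command", "body": {
  "fingers": [-1,-1,-1,-1,-1],
  "dp": [
    [0,0,0.05],
    [0,0,0.05],
    [0,0,0],
    [0,0,0],
    [0,0,0]
  ],
  "roll": [0,0,0,0,0]
}}

```text
t: 17.85
eef_pos: [0.5464, -0.2509, 0.3174]
ee_rot: [-3.076, -0.034, 0.002]
force: [-0.0, 0.4, -1.2]
width: 0.0879
```

Run:
```python
from h import *
a=np.load('pics/w7.npy'); s=dict(eef_pos=a[0],ee_rot=a[1])
im=cv2.imread('pics/w7.png'); h=cv2.cvtColor(im,cv2.COLOR_BGR2HSV)
r=blob(h,(315,155,400,235),(0,0,0),(180,255,95)); e=cv2.fitEllipse(r[2]); print(e,r[1],onplane('wrist',e[0],.036,s))
for v in(80,110):
    r=blob(h,(315,155,400,235),(0,0,0),(180,255,v)); e=cv2.fitEllipse(r[2]); print(e,r[1],onplane('wrist',e[0],.034,s))
cv2.imwrite('pics/w7c.png',cv2.resize(im[150:240,300:450],None,fx=5,fy=5,interpolation=cv2.INTER_CUBIC))
cv2.imwrite('pics/w7d.png',cv2.resize(im[10:200,65:275],None,fx=3,fy=3,interpolation=cv2.INTER_CUBIC))
```

```text
((353.9643249511719, 195.08935546875), (50.79969787597656, 54.1650390625), 139.95924377441406) 2114 [ 0.53761626 -0.28469475  0.036     ]
((360.72503662109375, 202.95367431640625), (58.016387939453125, 71.04374694824219), 146.23606872558594) 129 [ 0.52807572 -0.29298826  0.034     ]
((354.19085693359375, 194.61270141601562), (53.610836029052734, 55.335628509521484), 140.74795532226562) 2396 [ 0.53768546 -0.28506668  0.034     ]
```

View pics/w7c.png

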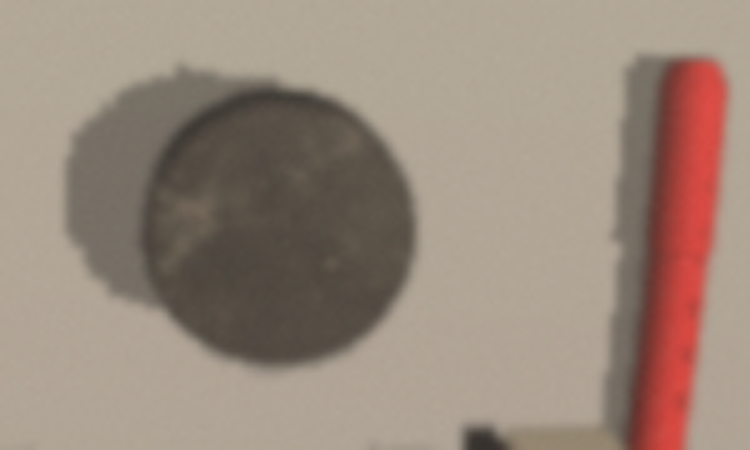

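View pics/w7d.png

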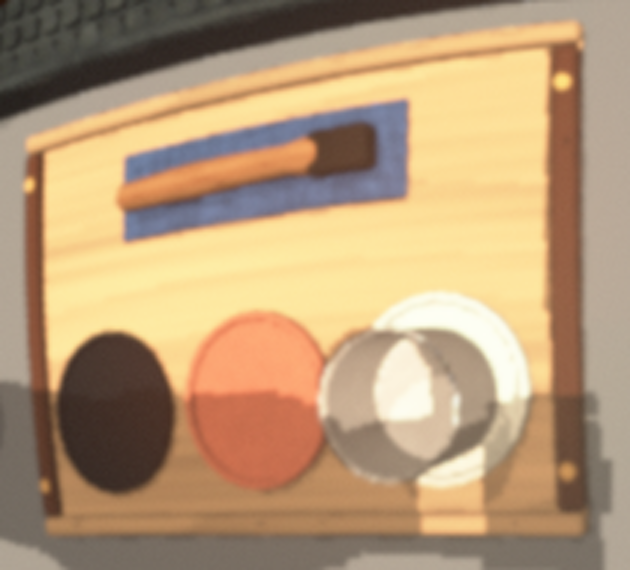

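>>> {"method": "arm_command", "body": {
  "fingers": [-1,-1,-1,-1,-1,-1,-1,-1],
  "dp": [
    [-0.003,-0.01,-0.03],
    [-0.003,-0.01,-0.03],
    [-0.003,-0.01,-0.03],
    [-0.002,0,-0.03],
    [0,0,-0.03],
    [0,0,-0.02],
    [0,0,-0.01],
    [0,0,0]
  ],
  "roll": [0,0,0,0,0,0,0,0]
}}

```text
t: 18.65
eef_pos: [0.5293, -0.2803, 0.1241]
ee_rot: [-3.073, -0.025, -0.002]
force: [0.3, 0.5, -0.6]
width: 0.0878
```

Run:
```python
from h import *
a=np.load('pics/w7.npy'); s=dict(eef_pos=a[0],ee_rot=a[1])
print(onplane('wrist',(356.3,195.6),.036,s))
s=get_state(); print(s['q'].round(3), s['ee_rot'],s['joint_efforts'].round(1))
im=grab_frame('top'); cv2.imwrite('pics/top8.png',im)
cv2.imwrite('pics/top8c.png',cv2.resize(im[160:210,340:440],None,fx=8,fy=8,interpolation=cv2.INTER_CUBIC))
```

```text
[ 0.53709744 -0.2873633   0.036     ]
[-0.21   0.327 -0.252 -0.086 -0.984  1.827] [-3.07336177e+00 -2.48479434e-02 -2.08485557e-03] [ -0.  -51.8  25.4   5.8   0.4   0. ]
```

View pics/top8c.png

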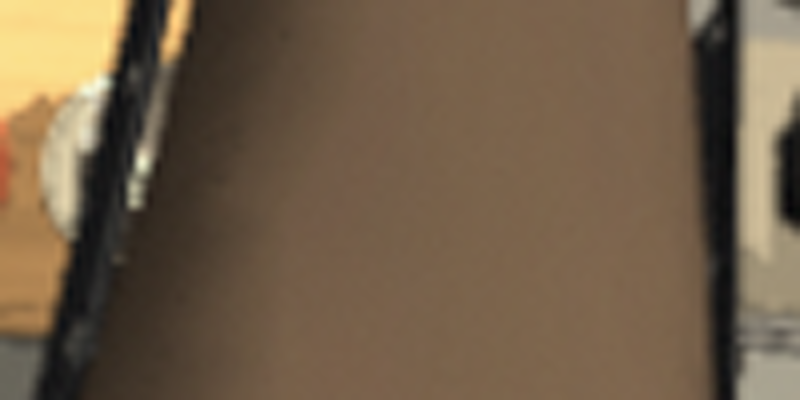

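Run:
```python
from h import *
print('top',onplane('top',(421.7,203.9),.036))
s=get_state(); im=grab_frame('wrist'); cv2.imwrite('pics/w8.png',im); np.save('pics/w8.npy',[s['eef_pos'],s['ee_rot']]); print(s['eef_pos'],s['ee_rot'])
print(proj('wrist',(.535,-.286,.036),s))
```

```text
top [ 0.53039599 -0.28437424  0.036     ]
[ 0.52977168 -0.28047353  0.12496924] [-3.07377753e+00 -2.59185289e-02 -1.93216973e-03]
[328.09567021 200.84206907]
```

View pics/w8.png

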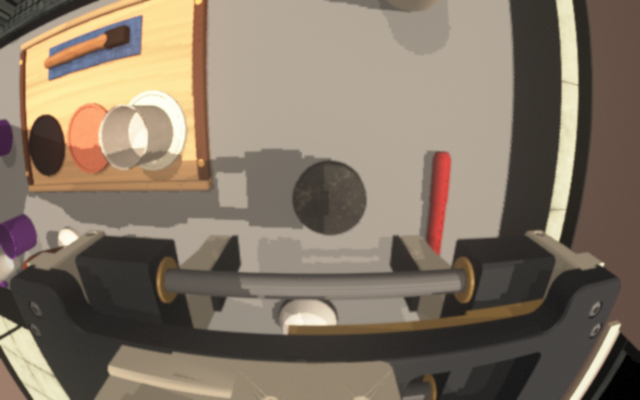

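>>> {"method": "arm_command", "body": {
  "fingers": [-1,-1,-1,-1,-1,-1,-1],
  "dp": [
    [0.005,-0.004,-0.015],
    [0,0,-0.02],
    [0,0,-0.02],
    [0,0,-0.015],
    [0,0,-0.01],
    [0,0,-0.005],
    [0,0,0]
  ],
  "roll": [0,0,0,0,0,0,0]
}}

```text
t: 19.45
eef_pos: [0.5424, -0.2871, 0.0439]
ee_rot: [-3.079, -0.042, -0.0]
force: [0.1, 0.0, -0.1]
width: 0.088
```

>>> {"method": "arm_command", "body": {
  "fingers": [-1,-1,-1,-1,-1,-1,-1],
  "dp": [
    [-0.007,0.002,-0.008],
    [0,0,-0.008],
    [-0.001,0,-0.007],
    [-0.001,0,-0.005],
    [0,0,-0.003],
    [0,0,0],
    [0,0,0]
  ],
  "roll": [0,0,0,0,0,0,0]
}}

```text
t: 20.15
eef_pos: [0.5338, -0.2854, 0.0123]
ee_rot: [-3.08, -0.045, 0.0]
force: [-0.2, -0.3, 0.4]
width: 0.0872
```

>>> {"method": "arm_command", "body": {
  "fingers": [-1,0.1,0.1,0.1,0.1,0.1,0.1,0.1],
  "dp": [
    [0.003,0,-0.002],
    [0,0,0],
    [0,0,0],
    [0,0,0],
    [0,0,0],
    [0,0,0],
    [0,0,0],
    [0,0,0]
  ],
  "roll": [0,0,0,0,0,0,0,0],
  "newtons": 20
}}

```text
t: 20.95
eef_pos: [0.5379, -0.2856, 0.0109]
ee_rot: [-3.081, -0.047, 0.0]
force: [0.0, 0.4, -0.8]
width: 0.0627
```

>>> {"method": "arm_command", "body": {
  "fingers": [1,1,1,1,1,1,1,1],
  "dp": [
    [0,0,0],
    [0,0,0.03],
    [0,0,0.05],
    [0,0,0.05],
    [0.005,0.02,0.02],
    [0.008,0.035,0],
    [0.008,0.04,0],
    [0.008,0.04,0]
  ],
  "roll": [0,0,0,-0.05,-0.12,-0.14,-0.14,-0.14],
  "newtons": 30
}}

```text
t: 21.75
eef_pos: [0.5614, -0.1554, 0.1636]
ee_rot: [-3.074, -0.039, -0.597]
force: [1.2, 0.1, -2.9]
width: 0.0623
```

>>> {"method": "arm_command", "body": {
  "fingers": [1,1,1,1,1,1,1,1],
  "dp": [
    [0.008,0.04,0],
    [0.008,0.04,0],
    [0.005,0.04,0],
    [0.0,0.035,0],
    [0,0.02,0],
    [0,0.01,0],
    [0,0,0],
    [0,0,0]
  ],
  "roll": [-0.14,-0.14,-0.14,-0.14,-0.14,-0.1,0,0]
}}

```text
t: 22.55
eef_pos: [0.5775, 0.0281, 0.1613]
ee_rot: [-3.078, -0.037, -1.378]
force: [0.4, 0.1, -2.3]
width: 0.0624
```

Run:
```python
from h import *
s=get_state(); im=grab_frame('wrist'); cv2.imwrite('pics/w9.png',im); np.save('pics/w9.npy',[s['eef_pos'],s['ee_rot']]); print(s['eef_pos'],s['ee_rot'],s['qd'].round(3))
for X in((.5945,.081,.012),(.596,-.0125,.012),(.597,-.1065,.012)):print(proj('wrist',X,s))
```

```text
[0.57747696 0.02814125 0.16125992] [-3.07813358 -0.03717433 -1.37822449] [ 0.009  0.003 -0.004 -0.002 -0.003 -0.02 ]
[299.31193184 234.95874392]
[314.65511849 149.22514287]
[332.07271492  57.88826625]
```

View pics/w9.png

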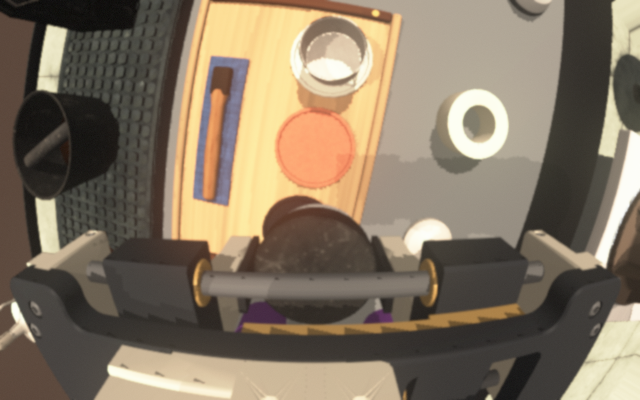

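Run:
```python
from h import *
a=np.load('pics/w9.npy'); s=dict(eef_pos=a[0],ee_rot=a[1])
im=cv2.imread('pics/w9.png'); h=cv2.cvtColor(im,cv2.COLOR_BGR2HSV)
r=blob(h,(265,100,365,195),(2,120,100),(13,255,255)); e=cv2.fitEllipse(cv2.convexHull(r[2].astype(np.int32))); print(e,onplane('wrist',e[0],.013,s))
cv2.imwrite('pics/w9c.png',cv2.resize(im[5:125,270:400],None,fx=5,fy=5,interpolation=cv2.INTER_CUBIC))
```

```text
((316.23455810546875, 144.27291870117188), (79.32481384277344, 91.03265380859375), 16.273542404174805) [ 0.59537143 -0.01781581  0.013     ]
```

View pics/w9c.png

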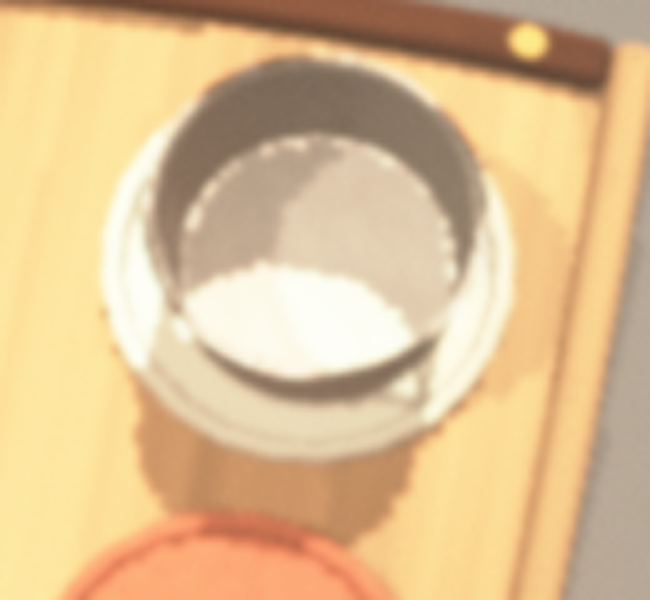

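>>> {"method": "arm_command", "body": {
  "fingers": [1,1,1,1,1,1,1,1],
  "dp": [
    [0.005,0.02,0],
    [0.005,0.02,-0.01],
    [0.002,0.008,-0.02],
    [0,0,-0.02],
    [0,0,-0.02],
    [0,0,-0.02],
    [0,0,-0.005],
    [0,0,0]
  ],
  "roll": [-0.06,-0.06,-0.03,0,0,0,0,0]
}}

```text
t: 23.4
eef_pos: [0.5905, 0.07, 0.0642]
ee_rot: [-3.077, -0.036, -1.53]
force: [-0.1, -0.1, -1.0]
width: 0.0625
```

>>> {"method": "arm_command", "body": {
  "fingers": [1,1,1,1,1,1,1],
  "dp": [
    [0.001,0.006,-0.005],
    [0.001,0.005,-0.007],
    [0,0,-0.007],
    [0,0,-0.005],
    [0,0,-0.003],
    [0,0,0],
    [0,0,0]
  ],
  "roll": [-0.02,0,0,0,0,0,0]
}}

```text
t: 24.1
eef_pos: [0.5948, 0.0803, 0.0392]
ee_rot: [-3.073, -0.035, -1.549]
force: [0.3, -0.7, -1.6]
width: 0.0628
```

Run:
```python
from h import *
s=get_state(); im=grab_frame('wrist'); cv2.imwrite('pics/w10.png',im); np.save('pics/w10.npy',[s['eef_pos'],s['ee_rot']]); print(s['eef_pos'],s['ee_rot'])
```

```text
[0.59476969 0.08030264 0.03920339] [-3.07266705 -0.03500277 -1.54879854]
```

View pics/w10.png

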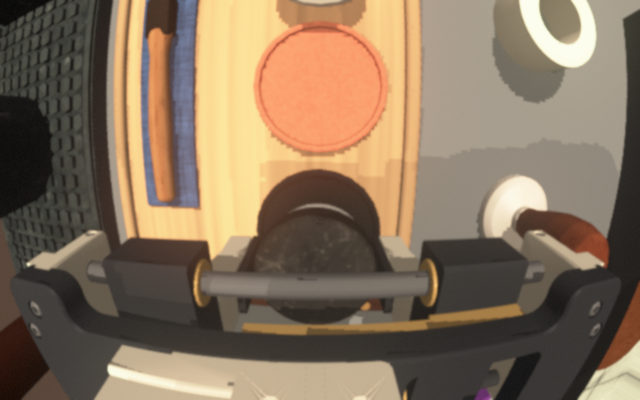

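Run:
```python
from h import *
a=np.load('pics/w10.npy'); s=dict(eef_pos=a[0],ee_rot=a[1])
print(onplane('wrist',(321,88),.013,s))
print([onplane('wrist',u,.013,s).round(4) for u in((257,217),(380,217),(318.5,169),(254,88),(388,88),(320,22),(320,152.5))])
```

```text
[ 0.59566653 -0.01204791  0.013     ]
[array([0.6352, 0.07  , 0.013 ]), array([0.556 , 0.0663, 0.013 ]), array([0.5959, 0.0372, 0.013 ]), array([ 0.6366, -0.0122,  0.013 ]), array([ 0.5557, -0.014 ,  0.013 ]), array([ 0.5972, -0.0538,  0.013 ]), array([0.5953, 0.027 , 0.013 ])]
```

>>> {"method": "arm_command", "body": {
  "fingers": [1,1,1,1,1,1,1],
  "dp": [
    [0,0,-0.006],
    [0,0,-0.006],
    [0,0,-0.004],
    [0,0,-0.001],
    [0,0,0],
    [0,0,0],
    [0,0,0]
  ],
  "roll": [0,0,0,0,0,0,0]
}}

```text
t: 24.85
eef_pos: [0.595, 0.0805, 0.0212]
ee_rot: [-3.072, -0.035, -1.549]
force: [0.9, -0.8, -1.5]
width: 0.0624
```

>>> {"method": "arm_command", "body": {
  "fingers": [1,1,-0.75,-0.75,-0.75,-0.75,-0.75,-0.75],
  "dp": [
    [0.0,0,-0.002],
    [0,0,0],
    [0,0,0],
    [0,0,0],
    [0,0,0],
    [0,0,0.02],
    [0,0,0.04],
    [0,0,0.05]
  ],
  "roll": [0,0,0,0,0,0,0,0]
}}

```text
t: 25.65
eef_pos: [0.5917, 0.0788, 0.1274]
ee_rot: [-3.082, -0.04, -1.548]
force: [1.2, 1.0, 0.1]
width: 0.0766
```

>>> {"method": "arm_command", "body": {
  "fingers": [-0.75,-0.75,-0.75,-0.75,-0.75,-0.75],
  "dp": [
    [-0.01,0,0.05],
    [-0.035,0.005,0.03],
    [-0.04,0,0],
    [-0.03,0,0],
    [-0.02,0,0],
    [0,0,0]
  ],
  "roll": [0,0,0,0,0,0]
}}

```text
t: 26.25
eef_pos: [0.4571, 0.0848, 0.2182]
ee_rot: [-3.067, -0.032, -1.549]
force: [1.2, 0.5, 0.1]
width: 0.0766
```

Run:
```python
from h import *
s=get_state(); im=grab_frame('wrist'); cv2.imwrite('pics/w11.png',im); np.save('pics/w11.npy',[s['eef_pos'],s['ee_rot']]); print(s['eef_pos'],s['ee_rot'],s['qd'].round(3))
print(proj('wrist',(.446,.064,.09),s))
im=grab_frame('scene'); cv2.imwrite('pics/s11.png',im)
```

```text
[0.45705743 0.08481116 0.21820011] [-3.06725834 -0.03240404 -1.54907411] [-0.003  0.004  0.024  0.013  0.013  0.014]
[337.86151716 175.03348237]
```

View pics/w11.png

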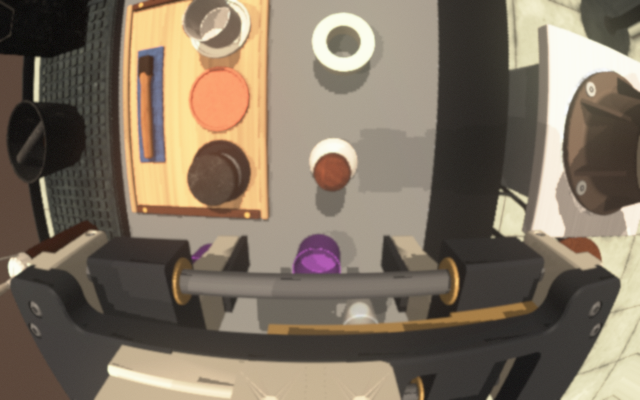

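View pics/s11.png

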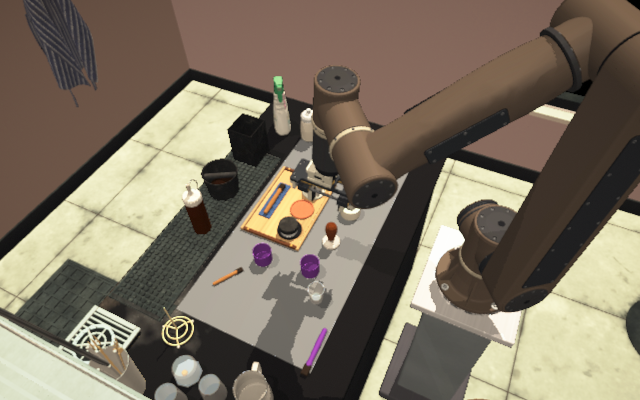

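Run:
```python
from h import *
a=np.load('pics/w11.npy'); s=dict(eef_pos=a[0],ee_rot=a[1])
im=cv2.imread('pics/w11.png'); h=cv2.cvtColor(im,cv2.COLOR_BGR2HSV)
r=blob(h,(305,145,360,200),(0,110,30),(14,255,255)); e=cv2.fitEllipse(r[2]); print(e,onplane('wrist',e[0],.08,s))
print('foot',onplane('wrist',(333.5,161.5),.022,s))
print('leftover',[onplane('wrist',u,z,s).round(4) for u,z in(((215,178.5),.046),((219,99),.013))])
cv2.imwrite('pics/w11c.png',cv2.resize(im[130:220,290:380],None,fx=6,fy=6,interpolation=cv2.INTER_CUBIC))
cv2.imwrite('pics/w11d.png',cv2.resize(im[0:220,120:280],None,fx=3.6,fy=2.7*1.0,interpolation=cv2.INTER_CUBIC))
```

```text
((331.654541015625, 171.784912109375), (34.47358703613281, 35.52805709838867), 20.79531478881836) [0.45214788 0.06288364 0.08      ]
foot [0.45141157 0.06089344 0.022     ]
leftover [array([0.5875, 0.0807, 0.046 ]), array([ 0.594, -0.013,  0.013])]
```

View pics/w11c.png

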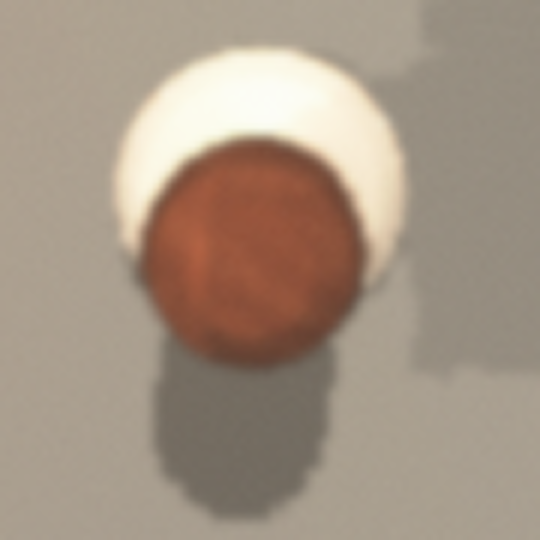

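View pics/w11d.png

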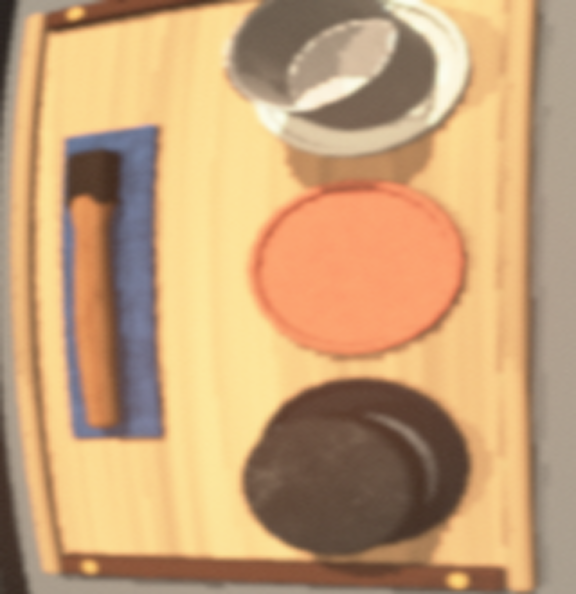

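>>> {"method": "arm_command", "body": {
  "fingers": [-1,-1,-1,-1,-1,-1,-1,-1],
  "dp": [
    [-0.002,-0.011,-0.01],
    [-0.002,-0.01,-0.02],
    [0,0,-0.025],
    [0,0,-0.025],
    [0,0,-0.02],
    [0,0,-0.015],
    [0,0,-0.005],
    [0,0,0]
  ],
  "roll": [0,0,0,0,0,0,0,0]
}}

```text
t: 27.15
eef_pos: [0.4575, 0.059, 0.0886]
ee_rot: [-3.072, -0.037, -1.553]
force: [0.5, 0.5, 0.0]
width: 0.0872
```

>>> {"method": "arm_command", "body": {
  "fingers": [-1,-1,-1,-1,-1,-1,-1],
  "dp": [
    [-0.004,0.002,-0.008],
    [0,0,-0.01],
    [0,0,-0.007],
    [0,0,-0.004],
    [0,0,-0.001],
    [0,0,0],
    [0,0,0]
  ],
  "roll": [0,0,0,0,0,0,0]
}}

```text
t: 27.85
eef_pos: [0.4548, 0.0618, 0.0575]
ee_rot: [-3.07, -0.035, -1.553]
force: [-0.3, -0.1, 0.1]
width: 0.0874
```

Run:
```python
from h import *
s=get_state(); im=grab_frame('wrist'); cv2.imwrite('pics/w12.png',im); np.save('pics/w12.npy',[s['eef_pos'],s['ee_rot']]); print(s['eef_pos'],s['ee_rot'],s['q'].round(2))
```

```text
[0.45479433 0.06177992 0.0575351 ] [-3.06953314 -0.03542192 -1.55290213] [ 0.63  0.16 -0.78  0.12 -0.6  -0.71]
```

View pics/w12.png

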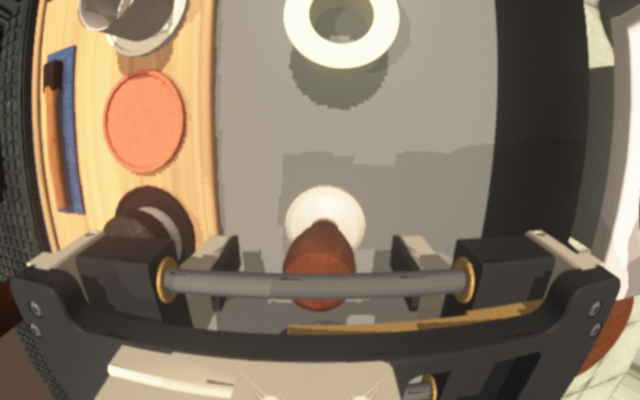

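>>> {"method": "arm_command", "body": {
  "fingers": [1,1,1,1,1,1,1,1],
  "dp": [
    [-0.001,0,-0.003],
    [0,0,0],
    [0,0,0],
    [0,0,0],
    [0,0,0],
    [0,0,0],
    [0,0,0],
    [0,0,0]
  ],
  "roll": [0,0,0,0,0,0,0,0],
  "newtons": 35
}}

```text
t: 28.7
eef_pos: [0.4538, 0.0619, 0.0549]
ee_rot: [-3.069, -0.035, -1.553]
force: [0.1, -0.2, -2.3]
width: 0.0366
```

>>> {"method": "arm_command", "body": {
  "fingers": [1,1,1],
  "dp": [
    [0,0,0],
    [0,0,0],
    [0,0,0]
  ],
  "roll": [0,0,0]
}}

```text
t: 29.0
eef_pos: [0.4538, 0.0619, 0.0549]
ee_rot: [-3.069, -0.035, -1.553]
force: [-0.9, 0.3, -0.5]
width: 0.0365
```

>>> {"method": "arm_command", "body": {
  "fingers": [1,1,1,1,1,1,1,1],
  "dp": [
    [0,0,0.02],
    [0,0,0.04],
    [0.005,-0.005,0.035],
    [0.03,-0.015,0],
    [0.035,-0.02,0],
    [0.035,-0.015,0],
    [0.02,-0.01,0],
    [0,0,0]
  ],
  "roll": [0,0,0,0,0,0,0,0]
}}

```text
t: 29.8
eef_pos: [0.5776, -0.0079, 0.1499]
ee_rot: [-3.077, -0.037, -1.552]
force: [-0.8, 0.6, -5.5]
width: 0.0364
```

Run:
```python
from h import *
s=get_state(); im=grab_frame('wrist'); cv2.imwrite('pics/w13.png',im); np.save('pics/w13.npy',[s['eef_pos'],s['ee_rot']]); print(s['eef_pos'],s['ee_rot'],s['qd'].round(2))
print(proj('wrist',(.596,-.0125,.013),s))
```

```text
[ 0.57764602 -0.00785144  0.14993898] [-3.07732043 -0.03670557 -1.552344  ] [ 0.   -0.   -0.03 -0.02 -0.   -0.01]
[306.07381407 188.97229128]
```

View pics/w13.png

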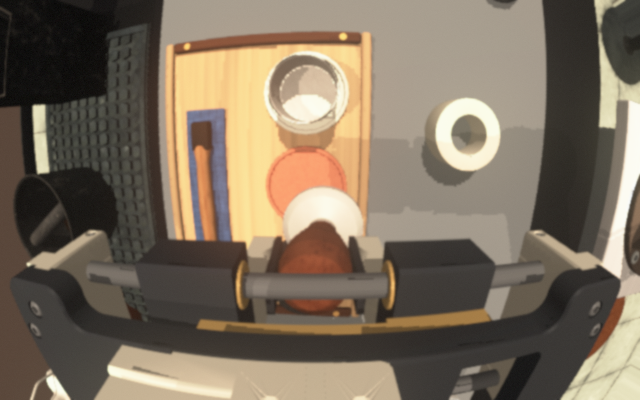

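Run:
```python
from h import *
a=np.load('pics/w13.npy'); s=dict(eef_pos=a[0],ee_rot=a[1])
im=cv2.imread('pics/w13.png')
cv2.imwrite('pics/w13c.png',cv2.resize(im[130:310,240:400],None,fx=3.3,fy=3.3,interpolation=cv2.INTER_CUBIC))
for z in(.107,.117): print(z,[onplane('wrist',u,z,s).round(4) for u in((283,225),(362,225),(322,187))])
print(onplane('wrist',(306.5,187),.013,s))
a=np.load('pics/w12.npy'); s=dict(eef_pos=a[0],ee_rot=a[1])
print([onplane('wrist',u,.022,s).round(4) for u in((284,218),(366,218),(324,185))])
```

```text
0.107 [array([ 0.6035, -0.0077,  0.107 ]), array([ 0.5481, -0.0101,  0.107 ]), array([ 0.5767, -0.0361,  0.107 ])]
0.117 [array([ 0.6018, -0.0113,  0.117 ]), array([ 0.5491, -0.0136,  0.117 ]), array([ 0.5763, -0.0383,  0.117 ])]
[ 0.59560483 -0.01451468  0.013     ]
[array([0.479 , 0.0543, 0.022 ]), array([0.424 , 0.0519, 0.022 ]), array([0.4526, 0.0306, 0.022 ])]
```

View pics/w13c.png

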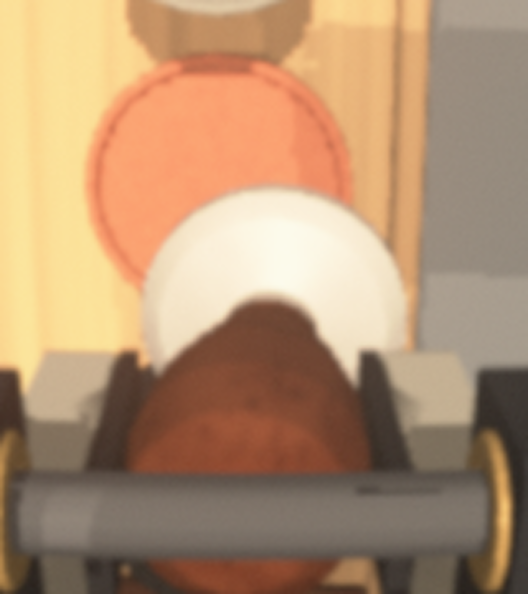

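>>> {"method": "arm_command", "body": {
  "fingers": [1,1,1,1,1,1,1],
  "dp": [
    [0.01,-0.003,-0.01],
    [0.008,-0.002,-0.015],
    [0,0,-0.015],
    [0,0,-0.01],
    [0,0,-0.003],
    [0,0,0],
    [0,0,0]
  ],
  "roll": [0,0,0,0,0,0,0]
}}

```text
t: 30.55
eef_pos: [0.5912, -0.012, 0.0892]
ee_rot: [-3.085, -0.037, -1.551]
force: [-0.3, -0.4, -4.5]
width: 0.0364
```

>>> {"method": "arm_command", "body": {
  "fingers": [1,1,1,1,1,1],
  "dp": [
    [0.006,-0.001,-0.006],
    [0.001,0,-0.005],
    [0,0,-0.003],
    [0,0,0],
    [0,0,0],
    [0,0,0]
  ],
  "roll": [0,0,0,0,0,0]
}}

```text
t: 31.15
eef_pos: [0.6, -0.0126, 0.0758]
ee_rot: [-3.082, -0.037, -1.55]
force: [0.4, 0.7, -4.5]
width: 0.0368
```

Run:
```python
from h import *
s=get_state(); im=grab_frame('wrist'); cv2.imwrite('pics/w14.png',im); np.save('pics/w14.npy',[s['eef_pos'],s['ee_rot']]); print(s['eef_pos'],s['ee_rot'],s['qd'].round(2))
cv2.imwrite('pics/w14c.png',cv2.resize(im[130:310,220:420],None,fx=3.3,fy=3.3,interpolation=cv2.INTER_CUBIC))
```

```text
[ 0.60002127 -0.0126217   0.0757996 ] [-3.08210702 -0.03661566 -1.55033778] [-0. -0. -0.  0. -0. -0.]
```

View pics/w14c.png

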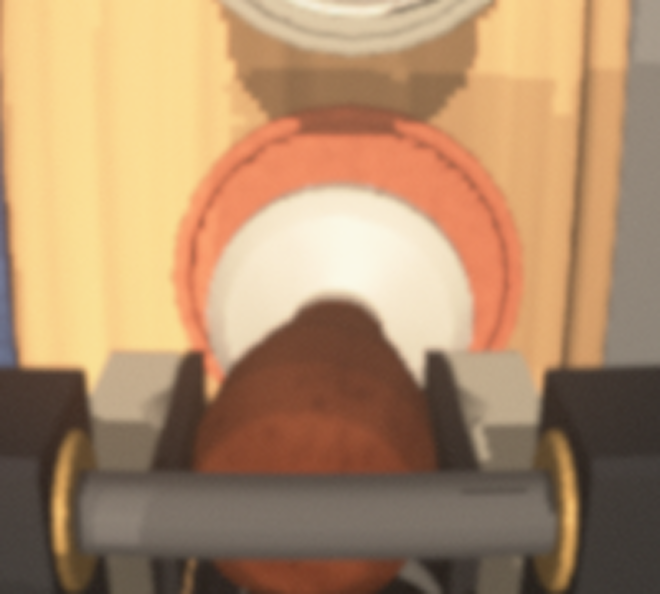

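>>> {"method": "arm_command", "body": {
  "fingers": [1,1,1,1,1,1],
  "dp": [
    [-0.002,0,-0.003],
    [0,0,-0.003],
    [0,0,-0.002],
    [0,0,-0.001],
    [0,0,0],
    [0,0,0]
  ],
  "roll": [0,0,0,0,0,0]
}}

```text
t: 31.8
eef_pos: [0.5978, -0.0126, 0.0663]
ee_rot: [-3.082, -0.037, -1.55]
force: [0.1, -0.3, -5.1]
width: 0.0366
```

>>> {"method": "arm_command", "body": {
  "fingers": [1,1,1],
  "dp": [
    [0,0,-0.002],
    [0,0,0],
    [0,0,0]
  ],
  "roll": [0,0,0]
}}

```text
t: 32.1
eef_pos: [0.5985, -0.0126, 0.0655]
ee_rot: [-3.08, -0.037, -1.55]
force: [0.3, 0.2, -4.4]
width: 0.0364
```

>>> {"method": "arm_command", "body": {
  "fingers": [0,-0.3,-0.8,-0.8,-0.8,-0.8,-0.8,-0.8],
  "dp": [
    [0,0,0],
    [0,0,0],
    [0,0,0],
    [0,0,0],
    [0,0,0],
    [0,0,0.02],
    [0,0,0.04],
    [0,0,0.05]
  ],
  "roll": [0,0,0,0,0,0,0,0]
}}

```text
t: 32.9
eef_pos: [0.5957, -0.0134, 0.1726]
ee_rot: [-3.09, -0.039, -1.549]
force: [0.9, 0.2, 0.8]
width: 0.0783
```

>>> {"method": "arm_command", "body": {
  "fingers": [-0.8,-0.8,-0.8,-0.8,-0.8,-0.8,-0.8,-0.8],
  "dp": [
    [0,0,0.05],
    [0,0.04,0.04],
    [0,0.05,0],
    [-0.01,0.05,0],
    [-0.01,0.05,0],
    [-0.01,0.05,0],
    [-0.01,0.04,0],
    [0,0,0]
  ],
  "roll": [0,0,0,0,0,0,0,0]
}}

```text
t: 33.7
eef_pos: [0.5577, 0.2652, 0.2728]
ee_rot: [-3.071, -0.032, -1.554]
force: [0.2, -0.6, -0.2]
width: 0.079
```

Run:
```python
from h import *
s=get_state(); print(s['eef_pos'],s['ee_rot'])
np.save('pics/w15.npy',[s['eef_pos'],s['ee_rot']])
im=grab_frame('wrist'); cv2.imwrite('pics/w15.png',im)
im=grab_frame('top'); cv2.imwrite('pics/top15.png',im)
cv2.imwrite('pics/top15c.png',cv2.resize(im[125:210,265:390],None,fx=6.4,fy=6.4,interpolation=cv2.INTER_CUBIC))
im=grab_frame('scene'); cv2.imwrite('pics/s15.png',im)
cv2.imwrite('pics/s15c.png',cv2.resize(im[160:255,235:345],None,fx=6,fy=6,interpolation=cv2.INTER_CUBIC))
```

```text
[0.55770185 0.26522186 0.27275952] [-3.07138424 -0.03200224 -1.5540332 ]
```

View pics/top15c.png

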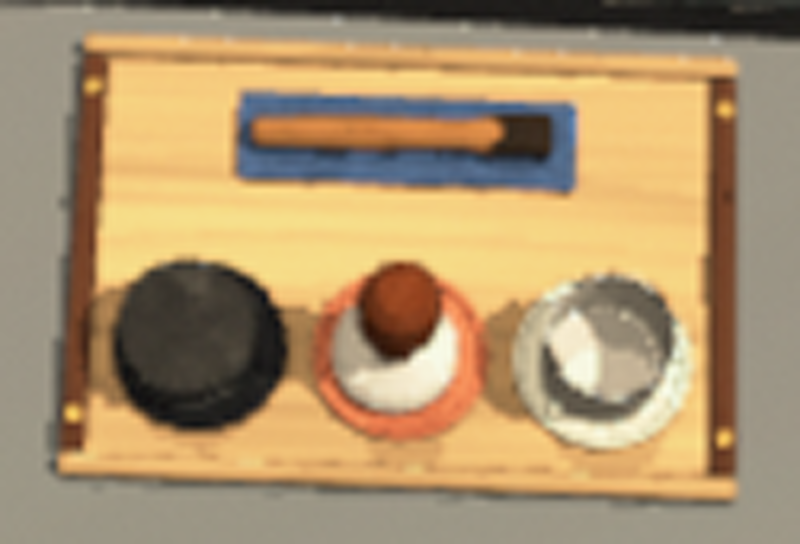

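View pics/s15c.png

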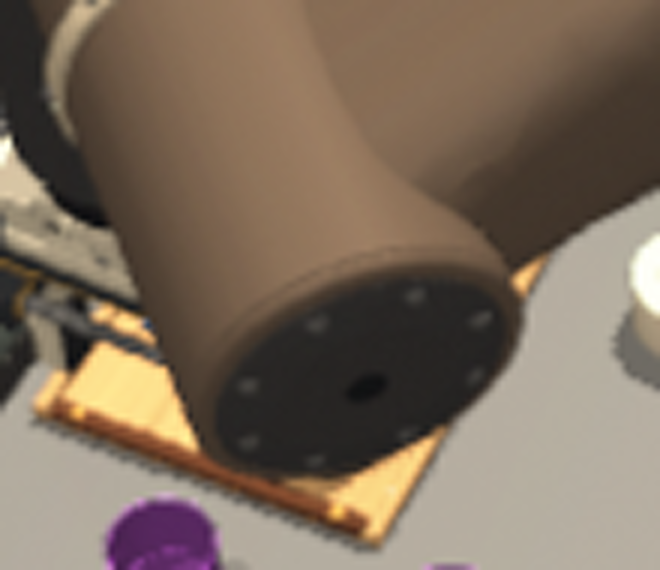

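View pics/w15.png

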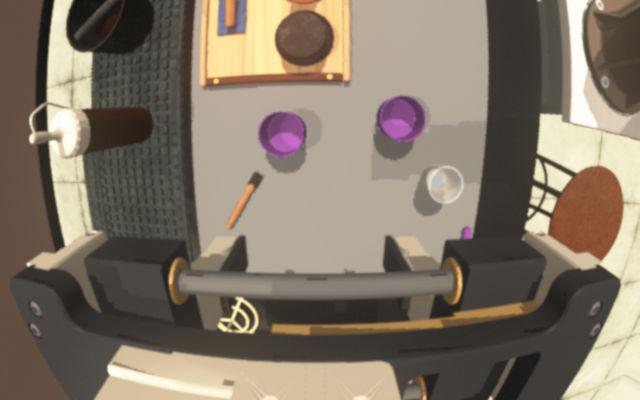

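Run:
```python
from h import *
im=cv2.imread('pics/top15.png'); F=6.4
f=lambda u:((np.array(u)-[265,125]+.5)*F-.5).round(1)
N=dict(black=(295.5,178.7),brown=(327.4,180.),white=(358.8,181.))
for n,u in N.items():
    w=onplane('top',u,.012); print(n,w.round(4),{z:f(proj('top',[w[0],w[1],z])).tolist() for z in(.012,.032,.046,.06,.082)})
c=im[125:210,265:390]; b=cv2.resize(c,None,fx=F,fy=F,interpolation=cv2.INTER_CUBIC)
g=cv2.convertScaleAbs(b[240:450,90:310],alpha=3,beta=0); cv2.imwrite('pics/top15l.png',cv2.resize(g,None,fx=2.6,fy=2.6))
```

```text
black [0.5925 0.0812 0.012 ] {0.012: [197.9, 346.4], 0.032: [196.1, 334.2], 0.046: [194.9, 325.4], 0.06: [193.6, 316.4], 0.082: [191.5, 301.9]}
brown [ 0.5935 -0.013   0.012 ] {0.012: [402.1, 354.7], 0.032: [403.6, 342.6], 0.046: [404.7, 334.0], 0.06: [405.9, 325.1], 0.082: [407.8, 310.7]}
white [ 0.5955 -0.1056  0.012 ] {0.012: [603.0, 361.1], 0.032: [607.9, 349.1], 0.046: [611.3, 340.5], 0.06: [614.9, 331.7], 0.082: [620.7, 317.5]}
```

View pics/top15l.png

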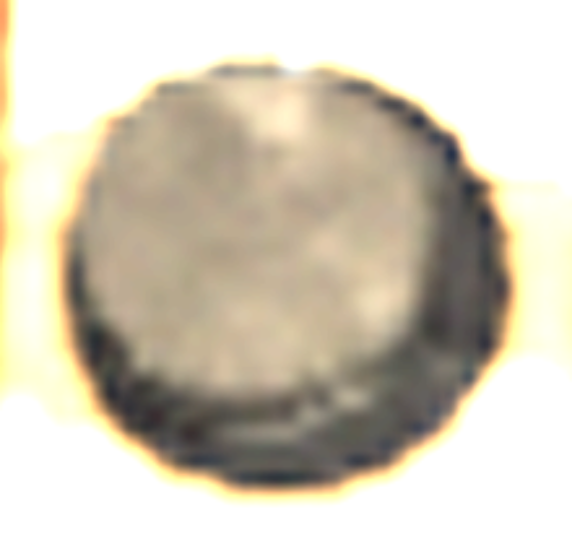

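>>> {"method": "arm_command", "body": {
  "fingers": [-0.8,-0.8,-0.8,-0.8,-0.8,-0.8,-0.8,-0.8],
  "dp": [
    [-0.03,0.035,0],
    [-0.045,0.045,0],
    [-0.045,0.045,0],
    [-0.045,0.045,0],
    [-0.045,0.045,0],
    [-0.045,0.045,0],
    [-0.045,0.04,0],
    [-0.02,0.02,0]
  ],
  "roll": [0.1,0.14,0.14,0.14,0.14,0.14,0.14,0.1]
}}

```text
t: 34.65
eef_pos: [0.2907, 0.525, 0.274]
ee_rot: [-3.069, -0.034, -0.499]
force: [1.0, 0.7, -0.0]
width: 0.0787
```

>>> {"method": "arm_command", "body": {
  "fingers": [-0.8,-0.8,-0.8],
  "dp": [
    [0,0,0],
    [0,0,0],
    [0,0,0]
  ],
  "roll": [0,0,0]
}}

```text
t: 34.95
eef_pos: [0.2909, 0.5249, 0.2741]
ee_rot: [-3.069, -0.034, -0.498]
force: [1.1, -0.1, 0.1]
width: 0.0788
```

Run:
```python
from h import *
im=grab_frame('top'); cv2.imwrite('pics/top16.png',im)
cv2.imwrite('pics/top16c.png',cv2.resize(im[125:275,265:480],None,fx=3.7,fy=3.7,interpolation=cv2.INTER_CUBIC))
sc=grab_frame('scene'); cv2.imwrite('pics/s16.png',sc)
cv2.imwrite('pics/s16c.png',cv2.resize(sc[160:255,235:345],None,fx=6,fy=6,interpolation=cv2.INTER_CUBIC))
o=cv2.imread('pics/top0.png')
for b in((330,215,366,250),(0,0,200),(180,60,255)),((445,185,468,245),(0,150,80),(6,255,255)):
    print([blob(cv2.cvtColor(i,cv2.COLOR_BGR2HSV),*b)[0].round(2) for i in(o,im)])
```

```text
[array([347.2 , 230.49]), array([347.2 , 230.49])]
[array([455.49, 215.88]), array([455.47, 215.87])]
```

View pics/top16c.png

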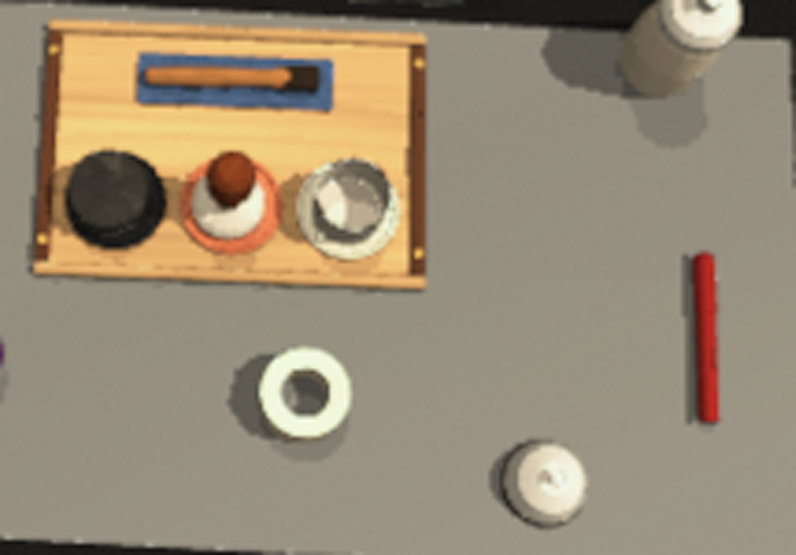

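View pics/s16c.png

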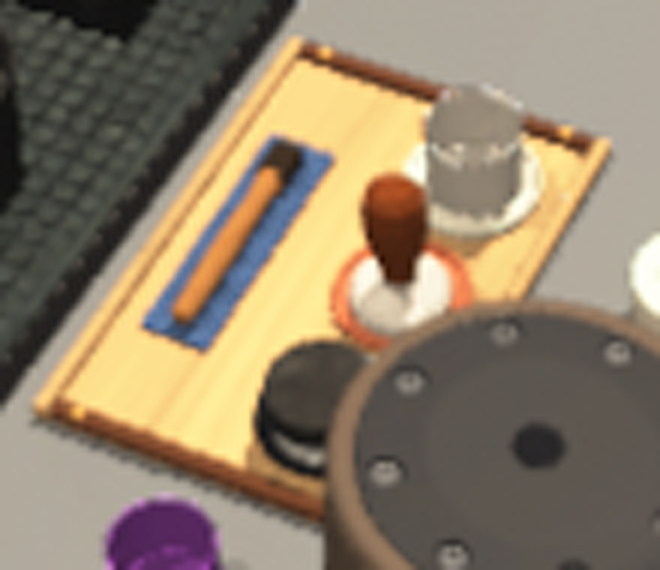

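Run:
```python
from h import *
im=cv2.imread('pics/top16.png'); h=cv2.cvtColor(im,cv2.COLOR_BGR2HSV)
x0,y0=296,135; roi=h[135:160,296:362]
strip=cv2.inRange(roi,(95,50,40),(128,255,255))
cs=np.vstack(cv2.findContours(strip,cv2.RETR_EXTERNAL,cv2.CHAIN_APPROX_NONE)[0])[:,0]+[x0,y0]
W=np.array([onplane('top',p,.010)[:2] for p in cs],np.float32); r=cv2.minAreaRect(W); print('strip',r)
f=lambda u:(265+(u[0]+.5)/6.4-.5,125+(u[1]+.5)/6.4-.5)
p,q=onplane('top',f((251,131)),.02),onplane('top',f((551,138)),.02); print('brush mid',(p+q)/2,np.linalg.norm(p-q),np.arctan2(*(q-p)[1::-1]))
g=lambda u:(235+(u[0]+.5)/6-.5,160+(u[1]+.5)/6-.5)
p,q=onplane('scene',g((290,150)),.02),onplane('scene',g((183,318)),.02); print('scene brush',(p+q)/2,np.linalg.norm(p-q))
c=[onplane('scene',g(u),.01) for u in((272,137),(333,160),(205,350),(143,325))]; print('scene strip',np.mean(c,0))
```

```text
strip ((0.6987105011940002, -0.011150926351547241), (0.04067937657237053, 0.15460821986198425), 0.6381242871284485)
brush mid [ 0.69794271 -0.0074797   0.02      ] 0.14017043036921883 -1.5412185735951802
scene brush [ 0.69693372 -0.00701714  0.02      ] 0.13615443437733862
scene strip [ 0.69766884 -0.0089435   0.01      ]
```

Run:
```python
from station import *
s=get_state(); print(s['t'],s['qd'].round(3)); print(job_done())
```

```text
35.05 [ 0.002  0.001  0.002 -0.     0.     0.002]
the job is handed in; nothing more can be done
None
```

I moved all four coffee tools into the tray and handed the job in at about 35 s. The job reports no verdict.

- **Brush:** I took the larger of the two wooden brushes and left the smaller one and the purple one alone. It lies about 1 mm off the strip's middle across, 2–4 mm along, and 0.02–0.04 rad off its line.
- **Tamper, leveller and dosing cup:** All three stand in the red-brown, black and white nests, about 3 mm off centre by the top view. The tamper is upright to about 0.02 rad. The leveller and cup look flat in the top and scene views, and I left the purple cups alone. I didn't measure any heights directly, and the arm hid part of the leveller's nest in the last scene view.
- **Look-alikes:** The sticker roll and the red marker show less than 0.1 pixel of change between the first and last top views.

Two things disagreed or drifted:
- **Camera disagreement:** The wrist camera put things 2–7 mm further ahead (x) than the top camera. I relied mostly on the wrist camera for grasps and split the difference for the nests.
- **Gripper tilt:** The gripper slowly tilted to about 0.08 rad over the run. I saw no harm to the placed tools from it.

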